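# Cap the sauce bottles at the food stall

## Task

Close the four white sauce bottles with the yellow push-on caps, each bottle with the cap of its own size, starting with the widest bottle and working down to the narrowest. Press each cap firmly down onto the tapered spout until it is fully home and sits straight, then let go of it; leave the pepper shaker and the tea cup standing where they are.

Things in the scene. Friction and masses are not known exactly. Their poses are not given: they have to be found in the camera images.
- bottle_xl: The widest of four squat white sauce bottles, fixed in its dark foot plate. Body 92 mm across, 100 mm over the 8 mm thick foot plate. Its sloping shoulder ends at 80 mm above the table, where the bare upright spout begins: a taper 46 mm across at the bottom, 36.4 mm across 24 mm higher, then a blunt point ending at 113 mm above the table. Origin on the bottle's axis at the table, z up along the axis.
- cap_xl: The largest of four yellow push-on caps, standing mouth down on the table; belongs on the widest bottle. Straight-sided, 52 mm across, 50 mm tall (top 8 mm domed), tapered bore about 45 mm at the mouth, 38 mm deep; about 48 g. Origin at the centre of the mouth, z up. Home, it grips its spout by friction, mouth 3 to 4 mm above the shoulder (about 84 mm above the table); a push of about 10 N does it (it may catch a little on the way).
- bottle_l: The second widest of four squat white sauce bottles, fixed in its dark foot plate. Body 78 mm across, 86 mm over the 8 mm thick foot plate. Its sloping shoulder ends at 80 mm above the table, where the bare upright spout begins: a taper 38 mm across at the bottom, 28.4 mm across 24 mm higher, then a blunt point ending at 113 mm above the table. Origin on the bottle's axis at the table, z up along the axis.
- cap_l: The second largest of four yellow push-on caps, standing mouth down on the table; belongs on the second widest bottle. Straight-sided, 44 mm across, 50 mm tall (top 8 mm domed), tapered bore about 37 mm at the mouth, 38 mm deep; about 43 g. Origin at the centre of the mouth, z up. Home, it grips its spout by friction, mouth 3 to 4 mm above the shoulder (about 84 mm above the table); a push of about 10 N does it (it may catch a little on the way).
- bottle_m: The second narrowest of four squat white sauce bottles, fixed in its dark foot plate. Body 64 mm across, 72 mm over the 8 mm thick foot plate. Its sloping shoulder ends at 80 mm above the table, where the bare upright spout begins: a taper 30 mm across at the bottom, 20.4 mm across 24 mm higher, then a blunt point ending at 113 mm above the table. Origin on the bottle's axis at the table, z up along the axis.
- cap_m: The second smallest of four yellow push-on caps, standing mouth down on the table; belongs on the second narrowest bottle. Straight-sided, 36 mm across, 50 mm tall (top 8 mm domed), tapered bore about 29 mm at the mouth, 38 mm deep; about 38 g. Origin at the centre of the mouth, z up. Home, it grips its spout by friction, mouth 3 to 4 mm above the shoulder (about 84 mm above the table); a push of about 10 N does it (it may catch a little on the way).
- bottle_s: The narrowest of four squat white sauce bottles, fixed in its dark foot plate. Body 52 mm across, 60 mm over the 8 mm thick foot plate. Its sloping shoulder ends at 80 mm above the table, where the bare upright spout begins: a taper 22 mm across at the bottom, 12.4 mm across 24 mm higher, then a blunt point ending at 113 mm above the table. Origin on the bottle's axis at the table, z up along the axis.
- cap_s: The smallest of four yellow push-on caps, standing mouth down on the table; belongs on the narrowest bottle. Straight-sided, 28 mm across, 50 mm tall (top 8 mm domed), tapered bore about 21 mm at the mouth, 38 mm deep; about 33 g. Origin at the centre of the mouth, z up. Home, it grips its spout by friction, mouth 3 to 4 mm above the shoulder (about 84 mm above the table); a push of about 10 N does it (it may catch a little on the way).
- shaker: Steel pepper shaker, 42 mm across, 62 mm tall, standing loose among the caps. Origin at the centre of its foot, z up. To be left alone.
- tea_cup: Small white tea cup, 48 mm across the rim, 55 mm tall, standing loose among the caps. Origin at the centre of its foot, z up. To be left alone.
There are look-alikes about, which are no part of the job. Leave any pink look-alike of the cap_l alone.

How it is judged:
On the way, in this order (a step that is already met when the one before it is completed fails the run):
1. the cap of the widest bottle is pressed home on its spout by the gripper, firmly enough to wedge it there (horizontal distance between cap_xl and bottle_xl below 0.005 m and z of cap_xl in the frame of bottle_xl between 0.076 and 0.088 m and angle between cap_xl's own z axis and vertical below 0.12 rad and contact force between cap_xl and bottle_xl above 6 N and contact force between cap_xl and the fingers above 2 N), for 0.1 s.
2. the cap of the second widest bottle is pressed home on its spout by the gripper, firmly enough to wedge it there (horizontal distance between cap_l and bottle_l below 0.005 m and z of cap_l in the frame of bottle_l between 0.076 and 0.088 m and angle between cap_l's own z axis and vertical below 0.12 rad and contact force between cap_l and bottle_l above 6 N and contact force between cap_l and the fingers above 2 N), for 0.1 s.
3. the cap of the second narrowest bottle is pressed home on its spout by the gripper, firmly enough to wedge it there (horizontal distance between cap_m and bottle_m below 0.005 m and z of cap_m in the frame of bottle_m between 0.076 and 0.088 m and angle between cap_m's own z axis and vertical below 0.12 rad and contact force between cap_m and bottle_m above 6 N and contact force between cap_m and the fingers above 2 N), for 0.1 s.
4. the cap of the narrowest bottle is pressed home on its spout by the gripper, firmly enough to wedge it there (horizontal distance between cap_s and bottle_s below 0.005 m and z of cap_s in the frame of bottle_s between 0.076 and 0.088 m and angle between cap_s's own z axis and vertical below 0.12 rad and contact force between cap_s and bottle_s above 6 N and contact force between cap_s and the fingers above 2 N), for 0.1 s.
At the end, for the whole second after the job is handed in: Every cap sits on the spout of the bottle of its own size: on the axis within 5 mm, mouth no more than 88 mm above the table (at 84 mm it is home), upright within 0.12 rad, released and at rest (horizontal distance between cap_xl and bottle_xl below 0.005 m and z of cap_xl in the frame of bottle_xl between 0.076 and 0.088 m and angle between each of cap_xl, cap_l, cap_m, cap_s's own z axis and vertical below 0.12 rad and linear speed of each of cap_xl, cap_l, cap_m, cap_s below 0.02 m/s and contact force between each of cap_xl, cap_l, cap_m, cap_s and the fingers below 0.05 N and horizontal distance between cap_l and bottle_l below 0.005 m and z of cap_l in the frame of bottle_l between 0.076 and 0.088 m and horizontal distance between cap_m and bottle_m below 0.005 m and z of cap_m in the frame of bottle_m between 0.076 and 0.088 m and horizontal distance between cap_s and bottle_s below 0.005 m and z of cap_s in the frame of bottle_s between 0.076 and 0.088 m); the robot touches nothing.
It fails at once if the pepper shaker is tipped over or pushed more than 40 mm (angle between shaker's own z axis and vertical above 0.5 rad or distance of shaker from where it was at the start of the episode above 0.04 m).
It fails at once if the tea cup is tipped over or pushed more than 40 mm (angle between tea_cup's own z axis and vertical above 0.5 rad or distance of tea_cup from where it was at the start of the episode above 0.04 m).
It also fails if it takes over 106 s, if anything falls off the work surface, if the arm or the gripper's body presses on something with over 40 N, if the wrist force passes 120 N, or if a joint passes its speed limit or range.

## Robot

A 7-joint arm with a two-finger parallel gripper is mounted at the origin on the work surface. World frame = base frame: x ahead of the robot, y to its left, z up, the work surface at z = 0. Lengths are in m, angles in rad, forces in N, time in s.
With the tool pointing down it reaches from about 0.4 to 0.85 m from the base axis. Payload 10.4 kg.
Tool frame: the origin (TCP) lies between the finger pads; the fingertips stand 22 mm ahead of it and the grasp point (between the pads) lies 3 mm ahead of it (robot.tip_extent is the distance from the TCP to the fingertips, in m); z points along the fingers, y is the direction in which the jaws open and shut (so a half turn about z gives the same grasp; the last joint's range is limited). The gripper opens to 85 mm and grips with 20 to 120 N. Pads are 22 mm wide; open, the fingers measure 114 mm over their backs; the gripper's body (76 mm by 85 mm) begins 54 mm behind the grasp point. The pads swing forward as they close: fully open they stand 13 mm farther back than shut.
Start: joints at [1.194, 0.332, -0.065, 1.46, 0.022, 1.35, -0.088], TCP at [0.217, -0.586, 0.253] pointing down, gripper open.
Joint ranges: [-2.6, 2.6], [-0.5, 2.12], [-1.47, 1.34], [0.16, 2.42], [-1.27, 4.41], [0.06, 2.06], [-2.6, 2.6]. Speed limits (rad/s): [2.22, 2.22, 2.79, 2.79, 3.14, 3.14, 3.14].

## Interface

Orientations are given as a unit quaternion [w, x, y, z].
In Python, from workcell import robot gives the robot as it stands. The module is installed in compiled form; this text tells all that it offers.
- The arm moves only by the tool step_arm, never from a script. Its argument "motion" is a list of rows, each a list of 7 numbers: the shift along the tool's x, y, z in m, then the turn, a rotation vector about the tool's x, y, z in rad, then the opening, from 0 (shut) to 1 (fully open). In form: [[tx, ty, tz, wx, wy, wz, jaw], ...]. A call has 1 to 10 rows; each row shifts and turns the commanded pose from where the row before left it, along the tool's axes as they then stand; what a row does not reach is not made up. A row lasts 1/10 s, in which the tool goes at most 50 mm and 8.59 degrees, less where a joint would pass 70% of its speed; a pose out of reach is approached as far as the arm can. A call is refused whole if a number of a shift passes 0.05 or a number of a turn 0.15, either way. A call with a gripper value outside its range is refused whole. The fingers move at their own pace and stop on an object; "force" is the grip in N (left out, the last holds). Time passes only in rows, so rows that do not move let the fingers close. It gives the time, the measured TCP pose, the force and the opening at its end, in the units of the state.
- robot.observe(): the state, without advancing time (a new reading comes with each control period).
- robot.grab_frame(name): name is "side" or "top"; returns a dict with "img" (420x560x3 uint8, blue, green, red), "K" (3x3 intrinsics, pixels), "distortion" ([k1, k2, p1, p2, k3] as OpenCV has them; the pictures are not rectified), "cam_to_world" (4x4, takes a point from camera to world coordinates). Camera axes: x right, y down, z forward; pixel columns grow to the right and rows downward; lengths in m; the calibration is good to about 2 mm. A picture is of the moment at which its call begins. There is no depth.
- robot.finish_job(): hands the job in, once; it reports no verdict.
Trained networks look in the newest picture that a camera, given by its name, has taken for a name from the list of things; names that differ only in an ending like _2 or _b are one class to them, and where a whole thing is asked for, a point or a joint stands for the part that bears it (a point fixed in the world has none). Each returns a list of dicts, best first, with "score" (0 to 1); they miss things now and then, are a little off and sometimes report something else, mostly with a low value. They report only what shows in the picture. A call takes as long as a camera call. They do not tell look-alikes from the thing itself.
- robot.recognise(camera, query): "rect" ([left, top, right, bottom] in pixels, round what is visible of it).
The state is a dict: "time_s": time; "qpos": joint angles; "qvel": joint speeds; "joint_efforts": joint torques, N m; "position": TCP position; "tool_rot": TCP orientation; "contact_force": force on the tool from outside, world axes, zero at the start; "ft_torque": the same for the moment, N m; "opening": finger opening in m.
Only numpy, scipy, OpenCV 4.12 (cv2) and the standard library are available. Lean on these libraries where they do the work, as an engineer would, in place of code of your own. Each camera call takes 0.05 s, during which the arm holds its last target.

## Working session

There is one attempt and no reset: what is moved stays moved. The work goes in short steps, Python scripts to look and compute and a tool call to move; the robot and the scene stay as the last step left them, time stands still between calls to the robot, and variables do not carry over. Pictures are saved under pics/ and viewed, and the job is handed in when it is done.

Besides the shell and the picture viewer there is one more tool, called after "Emit:" in YAML: its name, and indented under it one key for each argument. step_arm: Moves the arm, as the interface text tells. Its arguments: {"type":"object","properties":{"motion":{"type":"array"},"force":{"type":"number"}},"required":["motion"]}

```bash
ls; mkdir -p pics
python3 - <<'E'
from workcell import robot
import cv2,numpy as np
s=robot.observe()
for k,v in s.items(): print(k,np.round(v,3))
print(robot.tip_extent)
for n in("side","top"):
    f=robot.grab_frame(n); cv2.imwrite(f"pics/{n}0.png",f["img"]); print(n,f["K"],f["distortion"],f["cam_to_world"])
    for q in("bottle_xl","bottle_l","bottle_m","bottle_s","cap_xl","cap_l","cap_m","cap_s","shaker","tea_cup"):
        print(q,[(np.round(d["rect"]).tolist(),round(d["score"],2)) for d in robot.recognise(n,q)])
E
```

```text
pics
time_s 0.0
qpos [ 1.194  0.333 -0.065  1.461  0.022  1.35  -0.088]
qvel [-0.001  0.001 -0.002  0.     0.     0.001 -0.001]
joint_efforts [-0.0000e+00 -6.2545e+01  4.9000e-02 -3.9161e+01  1.6000e-02  1.0000e-02
  0.0000e+00]
position [ 0.216 -0.586  0.253]
tool_rot [-0.001  0.984  0.176 -0.   ]
contact_force [-0.068 -0.016 -0.306]
ft_torque [0.021 0.016 0.012]
opening 0.085
0.022
side [[524.21293886   0.         282.53713675]
 [  0.         524.21293886 207.53297399]
 [  0.           0.           1.        ]] [0.03999518 0.         0.         0.         0.        ] [[-0.8577385  -0.24886625  0.44983358  0.01380003]
 [-0.51408458  0.41745016 -0.74930128  0.77935414]
 [-0.0013073  -0.87395706 -0.48600138  0.54776525]
 [ 0.          0.          0.          1.        ]]
bottle_xl [([82.0, 236.0, 153.0, 312.0], 0.59)]
bottle_l [([237.0, 141.0, 275.0, 194.0], 0.73), ([294.0, 125.0, 314.0, 171.0], 0.68), ([198.0, 183.0, 232.0, 245.0], 0.62), ([84.0, 235.0, 151.0, 312.0], 0.22)]
bottle_m [([237.0, 141.0, 275.0, 194.0], 0.73), ([294.0, 125.0, 314.0, 171.0], 0.68), ([198.0, 183.0, 232.0, 2
[... 1861 characters left out ...]
, 174.0, 235.0], 0.61), ([386.0, 262.0, 407.0, 277.0], 0.56), ([340.0, 223.0, 362.0, 242.0], 0.42)]
cap_m [([415.0, 216.0, 434.0, 240.0], 0.69), ([381.0, 223.0, 403.0, 242.0], 0.68), ([230.0, 222.0, 245.0, 239.0], 0.61), ([162.0, 218.0, 174.0, 235.0], 0.61), ([386.0, 262.0, 407.0, 277.0], 0.56), ([340.0, 223.0, 362.0, 242.0], 0.42)]
cap_s [([415.0, 216.0, 434.0, 240.0], 0.69), ([381.0, 223.0, 403.0, 242.0], 0.68), ([230.0, 222.0, 245.0, 239.0], 0.61), ([162.0, 218.0, 174.0, 235.0], 0.61), ([386.0, 262.0, 407.0, 277.0], 0.56), ([340.0, 223.0, 362.0, 242.0], 0.42)]
shaker [([340.0, 222.0, 361.0, 242.0], 0.56)]
tea_cup [([266.0, 216.0, 284.0, 237.0], 0.71), ([228.0, 222.0, 246.0, 240.0], 0.36)]
```

Run:
```python
import cv2
a=cv2.imread("pics/top0.png")[120:300,100:470]; cv2.imwrite("pics/top0c.png",cv2.resize(a,None,fx=2.1,fy=2.1,interpolation=3))
a=cv2.imread("pics/side0.png")[100:340,60:440]; cv2.imwrite("pics/side0c.png",cv2.resize(a,None,fx=2.1,fy=2.1,interpolation=3))
```

```text
(no output)
```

View pics/top0c.png

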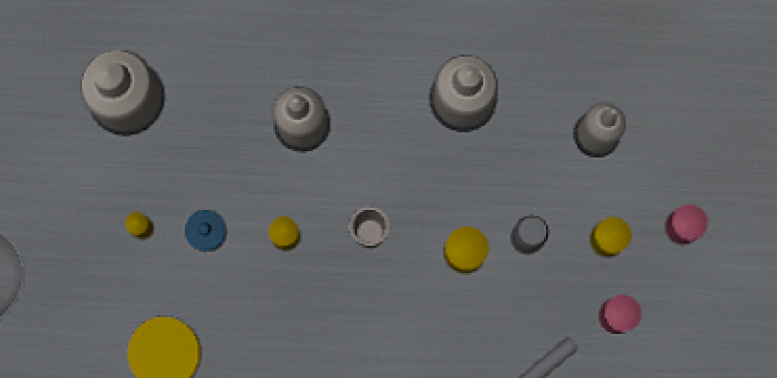

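View pics/side0c.png

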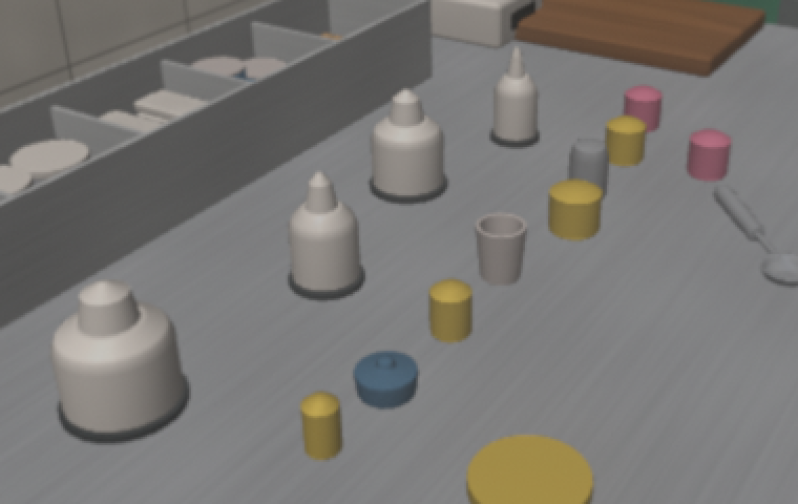

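View pics/top0.png

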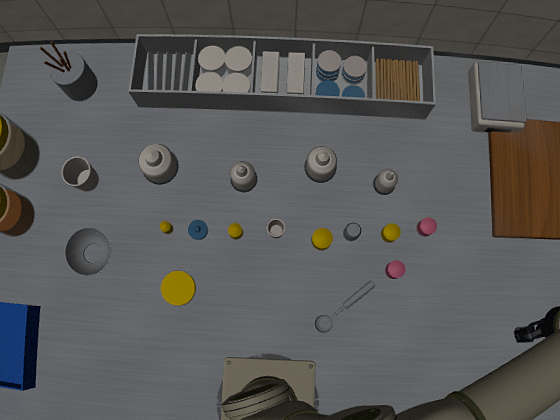

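The pictures show four white bottles and four yellow caps. Top view, full-frame pixels:
- **Bottles:** xl (158,163), m (243,176), l (321,164), s (386,181).
- **Caps:** s (166,227), m (235,231), xl (321,238), l (391,232).
- **Leave alone:** pink look-alikes at (428,226) and (396,270), shaker (352,231), cup (276,228). The yellow disc (178,288) and blue lid (198,230) are distractors.

cap_l must be the yellow one at (391,232), because the other two candidates of that size are pink. Next I'll measure positions by fitting silhouettes.

```bash
cat > h.py <<'E'
import cv2,numpy as np
from workcell import robot
from scipy.optimize import minimize
capD=dict(xl=.052,l=.044,m=.036,s=.028)
botD=dict(xl=(.092,.100,.046,.0364),l=(.078,.086,.038,.0284),m=(.064,.072,.030,.0204),s=(.052,.060,.022,.0124))
def ring(r,z,n=48):
    a=np.linspace(0,2*np.pi,n,endpoint=False); return np.c_[r*np.cos(a),r*np.sin(a),0*a+z]
def capM(k,z0=0):
    r=capD[k]/2; return [ring(r,z0),ring(r,z0+.042),ring(r*.8,z0+.0465),ring(r*.4,z0+.0493)]
def spoutM(k):
    D,P,a,b=botD[k]; return [ring(a/2,.080),ring(b/2,.104),ring(b/4,.112)]
def proj(f,P):
    T=np.linalg.inv(f["cam_to_world"]); rv=cv2.Rodrigues(T[:3,:3])[0]
    return cv2.projectPoints(np.asarray(P,float),rv,T[:3,3],f["K"],np.array(f["distortion"]))[0][:,0]
def ray(f,uv,z):
    p=cv2.undistortPoints(np.array([[uv]],float),f["K"],np.array(f["distortion"]))[0,0]
    C=f["cam_to_world"]; d=C[:3,:3]@[p[0],p[1],1]; o=C[:3,3]; return (o+d*(z-o[2])/d[2])[:2]
def sil(f,M,xy,shape,S=4):
    m=np.zeros((shape[0]*S,shape[1]*S),np.uint8)
    return m
def hull(f,M,xy): 
    P=np.vstack(M)+[xy[0],xy[1],0]; return cv2.convexHull(proj(f,P).astype(np.float32))
def cen(h):
    m=cv2.moments(h); return np.array([m["m10"]/m["m00"],m["m01"]/m["m00"]]),m["m00"]
def yellow(img):
    h=cv2.cvtColor(img,cv2.COLOR_BGR2HSV); return ((h[...,0]>18)&(h[...,0]<35)&(h[...,1]>110)&(h[...,2]>50)).astype(np.uint8)
def fitcent(f,M,c,z):
    xy=ray(f,c,z)
    for _ in range(6):
        c2,A=cen(hull(f,M,xy)); xy=xy+ray(f,c,z)-ray(f,c2,z)
    return xy,A
def blobs(mask):
    n,l,s,c=cv2.connectedComponentsWithStats(mask); return [(s[i][4],c[i]) for i in range(1,n) if s[i][4]>60]
E
cat > m.py <<'E'
from h import *
F={n:robot.grab_frame(n) for n in("top","side")}
caps=dict(top=dict(xl=(321,238),l=(391,232),m=(235,231),s=(166,227)),side=dict(xl=(333,200),l=(358,167),m=(274,248),s=(212,302)))
for n,f in F.items():
    B=blobs(yellow(f["img"]))
    for k,g in caps[n].items():
        a,c=min(B,key=lambda b:np.hypot(*(b[1]-g)))
        xy,A=fitcent(f,capM(k),c,.025); print(n,"cap",k,np.round(c,1),a,round(A),np.round(xy,4))
E
python3 m.py
```

```text
top cap xl [321.6 238.3] 359 373 [ 0.4256 -0.1188]
top cap l [390.4 232.2] 275 289 [ 0.4491 -0.297 ]
top cap m [234.7 230. ] 169 193 [0.437  0.1045]
top cap s [164.9 226.1] 99 135 [0.4388 0.2869]
side cap xl [333.3 199.1] 574 661 [ 0.4275 -0.1191]
side cap l [357.4 166.4] 344 419 [ 0.4508 -0.2979]
side cap m [274.  247.3] 460 566 [0.4376 0.1038]
side cap s [212.4 301.9] 461 566 [0.4388 0.2838]
```

```bash
cat > m2.py <<'E'
from h import *
F={n:robot.grab_frame(n) for n in("top","side")}
caps=dict(top=dict(xl=(321,238),l=(391,232),m=(235,231),s=(166,227)),side=dict(xl=(333,200),l=(358,167),m=(274,248),s=(212,302)))
bots=dict(top=dict(xl=(158,163),l=(321,164),m=(243,176),s=(386,181)),side=dict(xl=(117,270),l=(254,168),m=(215,215),s=(305,148)))
R={}
def bodyM(k):
    D,P,a,b=botD[k]; return [ring(P/2,0),ring(P/2,.008)],[ring(D/2,.008),ring(D/2,.055)],[ring(a/2,.08),ring(b/2,.104),ring(b/4,.1125)]
def hulls(f,k,xy): return [hull(f,[m],xy) if 0 else hull(f,M,xy) for M in bodyM(k)]
S=4
vis={n:cv2.resize(f["img"],None,fx=S,fy=S,interpolation=cv2.INTER_CUBIC) for n,f in F.items()}
def draw(n,h): cv2.polylines(vis[n],[np.round(((h+.5)*S-.5)).astype(np.int32)],True,(0,0,255),1)
for n,f in F.items():
    im=f["img"].astype(int); m=((im[...,2]-im[...,0])>22).astype(np.uint8)&(np.abs(im[...,2]-im[...,1])<im[...,2]*.45).astype(np.uint8)
    B=blobs(m)
    for k,g in caps[n].items():
        a,c=min(B,key=lambda b:np.hypot(*(b[1]-g)))
        xy,A=fitcent(f,capM(k),c,.025); print(n,"cap",k,np.round(c,1),a,round(A),np.round(xy,4)); draw(n,hull(f,capM(k),xy))
    # bottles: maximise gradient along model outline of spout
    g=cv2.GaussianBlur(cv2.cvtColor(f["img"],6),(0,0),.8).astype(np.float32)
    G=np.hypot(cv2.Sobel(g,5,1,0),cv2.Sobel(g,5,0,1)); G=np.minimum(G,120)
    def score(xy,k):
        s=0
        for h in [hull(f,bodyM(k)[2],xy)]+[hull(f,bodyM(k)[0]+bodyM(k)[1],xy)]:
            h=h[:,0]; d=np.roll(h,-1,0)-h; L=np.hypot(*d.T); cu=np.r_[0,np.cumsum(L)]; t=np.arange(0,cu[-1],.5)
            hp=np.vstack([h,h[:1]]); u=np.interp(t,cu,hp[:,0]).astype(np.float32);v=np.interp(t,cu,hp[:,1]).astype(np.float32)
            s+=cv2.remap(G,u[None],v[None],1).mean()
        return s
    for k,gs in bots[n].items():
        x0=ray(f,gs,.06); best=None
        r=np.arange(-.024,.0241,.002); best=max((score(x0+[a,b],k),x0[0]+a,x0[1]+b) for a in r for b in r)
        c=np.array(best[1:]); r=np.arange(-.003,.0031,.0005); best=max((score(c+[a,b],k),c[0]+a,c[1]+b) for a in r for b in r)
        xy=np.array(best[1:]); print(n,"bot",k,np.round(xy,4),round(best[0],1))
        for M in bodyM(k): draw(n,hull(f,M,xy))
t=vis["top"]; cv2.imwrite("pics/t1.png",t[130*S:250*S,130*S:320*S]);cv2.imwrite("pics/t2.png",t[130*S:250*S,270*S:450*S])
t=vis["side"]; cv2.imwrite("pics/s1.png",t[180*S:320*S,75*S:270*S]);cv2.imwrite("pics/s2.png",t[110*S:240*S,220*S:410*S])
E
python3 m2.py
```

```text
top cap xl [321.6 238.3] 372 373 [ 0.4256 -0.1188]
top cap l [390.5 232.2] 289 289 [ 0.4489 -0.2973]
top cap m [234.9 230.6] 192 192 [0.4355 0.1039]
top cap s [165.6 226.9] 130 134 [0.437  0.2847]
top bot xl [0.6044 0.3195] 181.4
top bot l [ 0.6205 -0.1107] 178.8
top bot m [0.5782 0.0915] 181.3
top bot s [ 0.5836 -0.282 ] 177.3
side cap xl [333.2 199.2] 658 661 [ 0.4274 -0.1187]
side cap l [360.9 159.8] 673 398 [ 0.4592 -0.3377]
side cap m [274.  247.3] 542 567 [0.4375 0.1039]
side cap s [212.5 302. ] 543 566 [0.4386 0.284 ]
side bot xl [0.6059 0.3209] 152.8
side bot l [ 0.6236 -0.1088] 168.5
side bot m [0.5808 0.0925] 152.6
side bot s [ 0.5848 -0.2799] 141.1
```

View pics/t1.png

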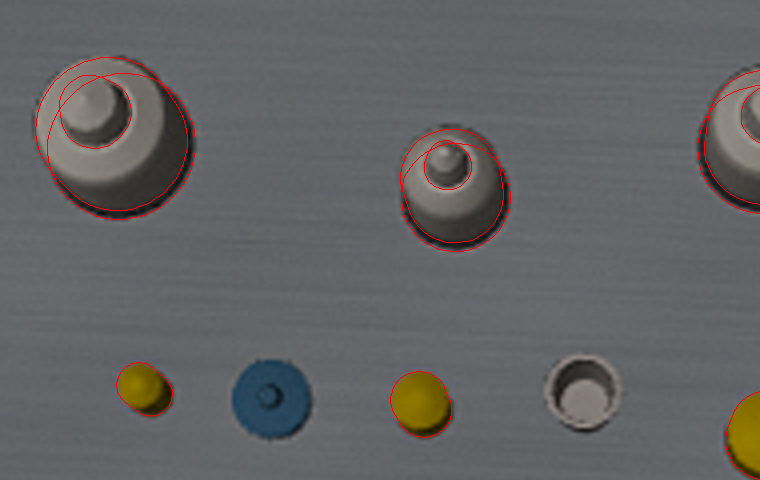

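View pics/t2.png

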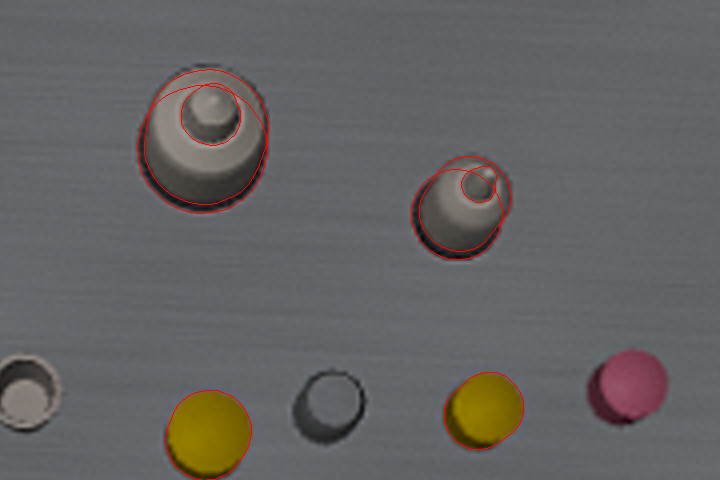

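View pics/s1.png

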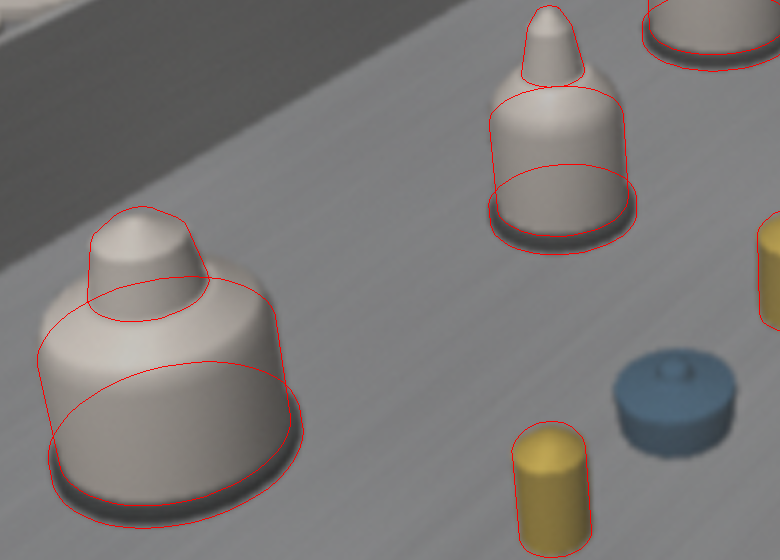

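View pics/s2.png

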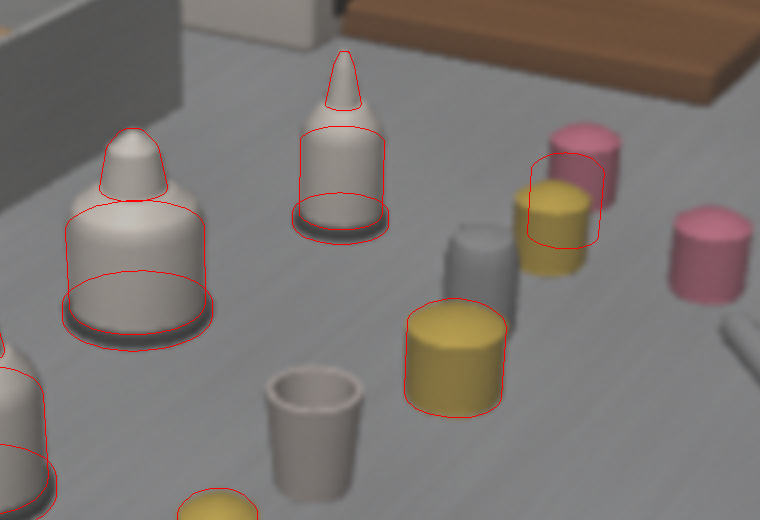

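```bash
cat > p.py <<'E'
import sys,numpy as np
from workcell import robot
from scipy.spatial.transform import Rotation as Ro
s=robot.observe(); p=np.array(s["position"]); w,x,y,z=s["tool_rot"]; R=Ro.from_quat([x,y,z,w])
print("t",round(s["time_s"],2),"p",np.round(p,4),"F",np.round(s["contact_force"],1),"open",round(s["opening"],4), "q",np.round(s["qpos"],2))
T=Ro.from_matrix(np.array([[0,1,0],[1,0,0],[0,0,-1.]]))
# args: x,y,z,n ...
for a in sys.argv[1:]:
    *g,n=map(float,a.split(",")); g=np.array(g); n=int(n)
    rv=(R.inv()*T).as_rotvec(); nr=max(1,int(np.ceil(np.linalg.norm(rv)/.148)))
    d=g-p
    for i in range(n):
        t=R.inv().apply((g-p)/(n-i)); w_=(R.inv()*T).as_rotvec(); w_=w_/max(1,np.linalg.norm(w_)/.148)
        t=np.round(t,3 if i<n-1 else 4); w_=np.round(w_,3); print([*t.tolist(),*w_.tolist()])
        p=p+R.apply(t); R=R*Ro.from_rotvec(w_)
    print("->",np.round(p,4))
E
python3 p.py .4265,-.1188,.2,14 .4265,-.1188,.1,3 .4265,-.1188,.03,3
```

```text
t 1.3 p [ 0.2166 -0.5863  0.2533] F [-0.1 -0.4  0.1] open 0.0854 q [ 1.19  0.33 -0.06  1.46  0.02  1.35 -0.09]
[0.026, -0.026, 0.004, 0.0, 0.0, -0.148]
[0.029, -0.022, 0.004, 0.0, 0.0, -0.148]
[0.032, -0.018, 0.004, 0.0, 0.0, -0.148]
[0.034, -0.013, 0.004, 0.0, 0.0, -0.148]
[0.036, -0.007, 0.004, 0.0, 0.0, -0.148]
[0.037, -0.002, 0.004, 0.0, 0.0, -0.148]
[0.036, 0.003, 0.004, 0.0, 0.0, -0.148]
[0.036, 0.009, 0.004, 0.0, 0.0, -0.148]
[0.034, 0.014, 0.004, 0.0, 0.0, -0.033]
[0.033, 0.015, 0.003, 0.0, 0.0, 0.0]
[0.033, 0.015, 0.004, 0.0, 0.0, 0.0]
[0.033, 0.015, 0.003, 0.0, 0.0, 0.0]
[0.034, 0.015, 0.004, 0.0, 0.0, 0.0]
[0.0333, 0.0152, 0.0033, 0.0, 0.0, 0.0]
-> [ 0.4265 -0.1188  0.2   ]
[-0.0, -0.0, 0.033, 0.0, 0.0, 0.0]
[-0.0, -0.0, 0.034, 0.0, 0.0, 0.0]
[-0.0, -0.0, 0.033, 0.0, 0.0, 0.0]
-> [ 0.4265 -0.1188  0.1   ]
[-0.0, -0.0, 0.023, 0.0, 0.0, 0.0]
[-0.0, -0.0, 0.024, 0.0, 0.0, 0.0]
[-0.0, -0.0, 0.023, 0.0, 0.0, 0.0]
-> [ 0.4265 -0.1188  0.03  ]
```

Emit:
step_arm:
  motion:
    - [0.026, -0.026, 0.004, 0, 0, -0.148, 1]
    - [0.029, -0.022, 0.004, 0, 0, -0.148, 1]
    - [0.032, -0.018, 0.004, 0, 0, -0.148, 1]
    - [0.034, -0.013, 0.004, 0, 0, -0.148, 1]
    - [0.036, -0.007, 0.004, 0, 0, -0.148, 1]
    - [0.037, -0.002, 0.004, 0, 0, -0.148, 1]
    - [0.036, 0.003, 0.004, 0, 0, -0.148, 1]
    - [0.036, 0.009, 0.004, 0, 0, -0.148, 1]
    - [0.034, 0.014, 0.004, 0, 0, -0.033, 1]
    - [0.033, 0.015, 0.003, 0, 0, 0, 1]
  force: 60

```text
time_s: 2.3
position: [0.3667, -0.2506, 0.2143]
tool_rot: [0.0, 0.707, 0.708, -0.0]
contact_force: [1.1, 0.1, 0.6]
opening: 0.0854
```

Emit:
step_arm:
  motion:
    - [0.033, 0.015, 0.004, 0, 0, 0, 1]
    - [0.033, 0.015, 0.003, 0, 0, 0, 1]
    - [0.034, 0.015, 0.004, 0, 0, 0, 1]
    - [0.033, 0.015, 0.003, 0, 0, 0, 1]
    - [0, 0, 0.02, 0, 0, 0, 1]
    - [0, 0, 0, 0, 0, 0, 1]
    - [0, 0, 0, 0, 0, 0, 1]

```text
time_s: 3.0
position: [0.426, -0.1196, 0.1805]
tool_rot: [-0.0, 0.707, 0.707, -0.0]
contact_force: [0.1, -0.1, 0.9]
opening: 0.0858
```

```bash
python3 p.py .4265,-.1188,.03,5
```

```text
t 3.0 p [ 0.426  -0.1196  0.1805] F [ 0.1 -0.1  0.9] open 0.0858 q [ 0.79  0.02 -0.61  1.98  0.01  1.14  0.17]
[0.0, 0.0, 0.03, -0.001, -0.0, -0.001]
[0.0, 0.0, 0.03, 0.0, -0.0, 0.0]
[0.0, 0.0, 0.03, 0.0, -0.0, 0.0]
[0.0, 0.0, 0.03, 0.0, -0.0, 0.0]
[0.0007, 0.0005, 0.0305, 0.0, -0.0, 0.0]
-> [ 0.4265 -0.1188  0.03  ]
```

Tracking is accurate, so I'll descend and grip.

Emit:
step_arm:
  motion:
    - [0.001, 0, 0.03, 0, 0, 0, 1]
    - [0, 0, 0.03, 0, 0, 0, 1]
    - [0, 0, 0.03, 0, 0, 0, 1]
    - [0, 0, 0.03, 0, 0, 0, 1]
    - [0, 0, 0.02, 0, 0, 0, 1]
    - [0, 0, 0.01, 0, 0, 0, 1]
    - [0, 0, 0, 0, 0, 0, 1]
    - [0, 0, 0, 0, 0, 0, 0]
    - [0, 0, 0, 0, 0, 0, 0]
    - [0, 0, 0, 0, 0, 0, 0]
  force: 60

```text
time_s: 4.0
position: [0.4271, -0.1185, 0.0318]
tool_rot: [0.001, 0.707, 0.707, 0.0]
contact_force: [-1.7, 0.7, 9.0]
opening: 0.0512
```

Emit:
step_arm:
  motion:
    - [0, 0, 0, 0, 0, 0, 0]
    - [0, 0, 0, 0, 0, 0, 0]
    - [0, 0, 0, 0, 0, 0, 0]

```text
time_s: 4.3
position: [0.4271, -0.1185, 0.0318]
tool_rot: [0.001, 0.707, 0.707, 0.0]
contact_force: [-3.0, 0.9, 11.5]
opening: 0.0516
```

```bash
python3 p.py .4265,-.1188,.19,4 .605,.320,.19,12
```

```text
t 4.3 p [ 0.4271 -0.1185  0.0318] F [-3.   0.9 11.5] open 0.0516 q [ 0.72  0.26 -0.6   2.12  0.2   0.82  0.  ]
[-0.0, -0.0, -0.04, 0.002, 0.002, 0.0]
[-0.0, -0.0, -0.039, -0.0, -0.0, 0.0]
[-0.0, -0.0, -0.04, -0.0, -0.0, 0.0]
[-0.0003, -0.0006, -0.0392, -0.0, -0.0, 0.0]
-> [ 0.4265 -0.1188  0.19  ]
[0.037, 0.015, 0.0, -0.0, -0.0, 0.0]
[0.037, 0.015, 0.0, -0.0, -0.0, 0.0]
[0.036, 0.015, 0.0, -0.0, -0.0, 0.0]
[0.037, 0.015, 0.0, -0.0, -0.0, 0.0]
[0.036, 0.015, 0.0, -0.0, -0.0, 0.0]
[0.037, 0.015, 0.0, -0.0, -0.0, 0.0]
[0.036, 0.015, 0.0, -0.0, -0.0, 0.0]
[0.037, 0.015, 0.0, -0.0, -0.0, 0.0]
[0.036, 0.015, 0.0, -0.0, -0.0, 0.0]
[0.037, 0.015, 0.0, -0.0, -0.0, 0.0]
[0.036, 0.014, 0.0, -0.0, -0.0, 0.0]
[0.0368, 0.0145, 0.0001, -0.0, -0.0, 0.0]
-> [0.605 0.32  0.19 ]
```

Emit:
step_arm:
  motion:
    - [0, 0, -0.01, 0, 0, 0, 0]
    - [0, 0, -0.03, 0, 0, 0, 0]
    - [0, 0, -0.04, 0, 0, 0, 0]
    - [0, 0, -0.04, 0, 0, 0, 0]
    - [0, 0, -0.04, 0, 0, 0, 0]
    - [0.02, 0.008, 0, 0, 0, 0, 0]
    - [0.037, 0.015, 0, 0, 0, 0, 0]
    - [0.037, 0.015, 0, 0, 0, 0, 0]
    - [0.037, 0.015, 0, 0, 0, 0, 0]
    - [0.037, 0.015, 0, 0, 0, 0, 0]

```text
time_s: 5.3
position: [0.4948, 0.0514, 0.1915]
tool_rot: [0.001, 0.707, 0.707, 0.0]
contact_force: [0.5, 0.2, -0.3]
opening: 0.0514
```

Emit:
step_arm:
  motion:
    - [0.037, 0.015, 0, 0, 0, 0, 0]
    - [0.037, 0.015, 0, 0, 0, 0, 0]
    - [0.037, 0.015, 0, 0, 0, 0, 0]
    - [0.037, 0.015, 0, 0, 0, 0, 0]
    - [0.037, 0.015, 0, 0, 0, 0, 0]
    - [0.037, 0.015, 0, 0, 0, 0, 0]
    - [0.037, 0.015, 0, 0, 0, 0, 0]
    - [0.012, 0.006, 0, 0, 0, 0, 0]
    - [0, 0, 0, 0, 0, 0, 0]
    - [0, 0, 0, 0, 0, 0, 0]

```text
time_s: 6.3
position: [0.6053, 0.3203, 0.1908]
tool_rot: [0.0, 0.707, 0.707, -0.0]
contact_force: [0.3, -0.5, -0.8]
opening: 0.0515
```

```bash
python3 p.py .605,.320,.16,1
python3 - <<'E'
from h import *
S=4
f=robot.grab_frame("side"); 
s=robot.observe(); p=np.array(s["position"])
v=cv2.resize(f["img"],None,fx=S,fy=S,interpolation=2)
h=hull(f,capM("xl",p[2]-.0315),p[:2]); cv2.polylines(v,[np.round(((h+.5)*S-.5)).astype(np.int32)],True,(0,0,255),1)
cv2.imwrite("pics/s3.png",v[170*S:320*S,60*S:260*S])
E
```

```text
t 6.3 p [0.6053 0.3203 0.1908] F [ 0.3 -0.5 -0.8] open 0.0515 q [-0.04  0.62 -0.78  1.33  0.43  1.36 -0.81]
[-0.0003, -0.0003, 0.0308, 0.0, 0.0, -0.0]
-> [0.605 0.32  0.16 ]
```

View pics/s3.png

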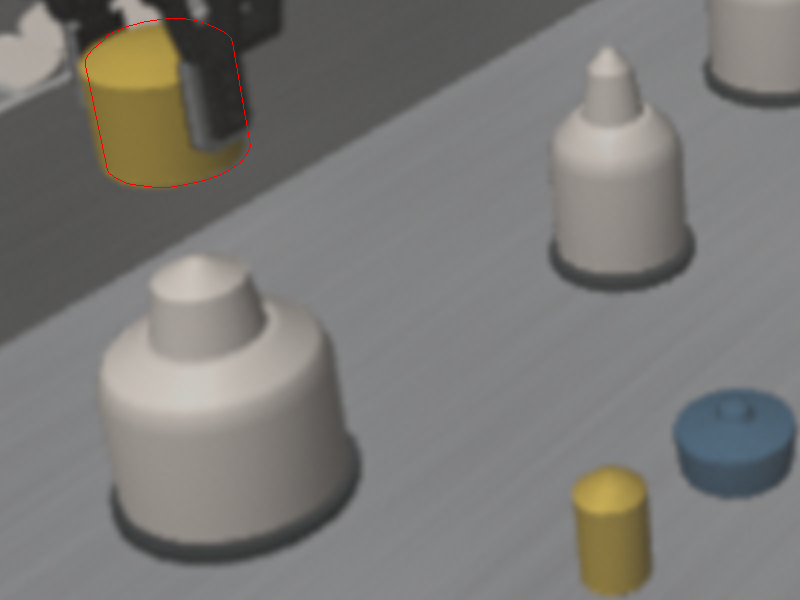

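Emit:
step_arm:
  motion:
    - [0, 0, 0.02, 0, 0, 0, 0]
    - [0, 0, 0.02, 0, 0, 0, 0]
    - [0, 0, 0.01, 0, 0, 0, 0]
    - [0, 0, 0.005, 0, 0, 0, 0]
    - [0, 0, 0.005, 0, 0, 0, 0]
    - [0, 0, 0.003, 0, 0, 0, 0]
    - [0, 0, 0.003, 0, 0, 0, 0]
    - [0, 0, 0, 0, 0, 0, 0]

```text
time_s: 7.15
position: [0.6053, 0.3209, 0.1242]
tool_rot: [0.0, 0.707, 0.707, -0.0]
contact_force: [0.9, 0.0, -1.0]
opening: 0.0514
```

Emit:
step_arm:
  motion:
    - [0, 0, 0.002, 0, 0, 0, 0]
    - [0, 0, 0.002, 0, 0, 0, 0]
    - [0, 0, 0.002, 0, 0, 0, 0]
    - [0, 0, 0, 0, 0, 0, 0]

```text
time_s: 7.55
position: [0.6051, 0.3206, 0.118]
tool_rot: [0.0, 0.707, 0.707, -0.001]
contact_force: [-2.1, -1.7, -0.7]
opening: 0.0516
```

Emit:
step_arm:
  motion:
    - [0, 0, 0.002, 0, 0, 0, 0]
    - [0, 0, 0.002, 0, 0, 0, 0]
    - [0, 0, 0, 0, 0, 0, 0]
    - [0, 0, 0, 0, 0, 0, 0]

```text
time_s: 7.95
position: [0.605, 0.3204, 0.1154]
tool_rot: [0.0, 0.707, 0.707, -0.001]
contact_force: [-7.4, -6.2, 12.0]
opening: 0.0518
```

Emit:
step_arm:
  motion:
    - [-0.001, -0.001, 0, 0, 0, 0, 0]
    - [0, 0, 0.001, 0, 0, 0, 0]
    - [0, 0, 0.001, 0, 0, 0, 0]
    - [0, 0, 0, 0, 0, 0, 0]
    - [0, 0, 0, 0, 0, 0, 0]

```text
time_s: 8.45
position: [0.6048, 0.3203, 0.1152]
tool_rot: [0.001, 0.707, 0.707, 0.001]
contact_force: [-8.0, -6.2, 20.9]
opening: 0.0513
```

```bash
cat > v.py <<'E'
import sys
from h import *
S=4; k=sys.argv[1]; x,y,z=map(float,sys.argv[2].split(",")); out=sys.argv[3]
s=robot.observe(); print(round(s["time_s"],2),np.round(s["position"],4),np.round(s["contact_force"],1),np.round(s["ft_torque"],2))
for n in sys.argv[4:]:
    f=robot.grab_frame(n); v=cv2.resize(f["img"],None,fx=S,fy=S,interpolation=2)
    h=hull(f,capM(k,z),(x,y)); cv2.polylines(v,[np.round(((h+.5)*S-.5)).astype(np.int32)],True,(0,0,255),1)
    c,_=cen(h); a,b=int(np.clip(c[0]-60,0,430)),int(np.clip(c[1]-50,0,300))
    cv2.imwrite(f"pics/{out}_{n}.png",v[b*S:(b+110)*S,a*S:(a+130)*S])
    im=f["img"].astype(int); m=((im[...,2]-im[...,0])>22).astype(np.uint8)&(np.abs(im[...,2]-im[...,1])<im[...,2]*.45).astype(np.uint8)
    B=blobs(m); ar,cc=min(B,key=lambda t:np.hypot(*(t[1]-c))); xy,A=fitcent(f,capM(k,z),cc,z+.025); print(n,ar,round(A),np.round(xy,4),np.round(cc-c,2))
E
python3 v.py xl .6052,.3202,.084 c1 side top
```

```text
8.45 [0.6048 0.3203 0.1152] [-8.  -6.2 20.9] [-1.44  1.75 -0.01]
side 933 1322 [0.6081 0.3289] [-5.6   2.08]
top 131 442 [0.4235 0.2659] [14.64 72.29]
```

View pics/c1_side.png

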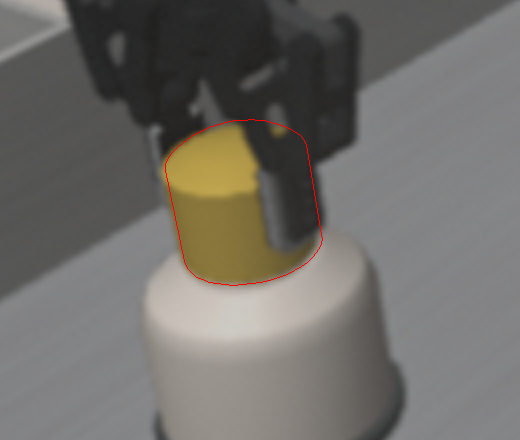

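Overlay: the mouth line sits on the z = 84 mm model outline, so the cap is home with about 21 N. I'll press a little more, release and retreat.

Emit:
step_arm:
  motion:
    - [-0.001, -0.001, 0.001, 0, 0, 0, 0]
    - [0, 0, 0, 0, 0, 0, 0]
    - [0, 0, 0, 0, 0, 0, 0]

```text
time_s: 8.85
position: [0.6047, 0.3201, 0.1151]
tool_rot: [0.001, 0.707, 0.707, 0.003]
contact_force: [-4.8, -2.7, 21.7]
opening: 0.0517
```

Emit:
step_arm:
  motion:
    - [0, 0, -0.003, 0, 0, 0, 0]
    - [0, 0, 0, 0, 0, 0, 0.3]
    - [0, 0, 0, 0, 0, 0, 1]
    - [0, 0, 0, 0, 0, 0, 1]
    - [0, 0, 0, 0, 0, 0, 1]
    - [0, 0, 0, 0, 0, 0, 1]
    - [0, 0, 0, 0, 0, 0, 1]
    - [0, 0, -0.02, 0, 0, 0, 1]
    - [0, 0, -0.04, 0, 0, 0, 1]
    - [0, 0, -0.03, 0, 0, 0, 1]

```text
time_s: 9.85
position: [0.6033, 0.3191, 0.2061]
tool_rot: [-0.0, 0.707, 0.707, 0.0]
contact_force: [0.1, 0.1, -0.5]
opening: 0.0855
```

```bash
python3 v.py xl .6052,.3202,.084 c2 side; python3 p.py .45,-.297,.2,16
```

```text
9.85 [0.6033 0.3191 0.2061] [ 0.1  0.1 -0.5] [0.05 0.04 0.05]
side 1312 1298 [0.6068 0.3207] [-0.95 -0.14]
t 9.9 p [0.6046 0.3204 0.2117] F [0.1 1.7 4. ] open 0.0853 q [-0.03  0.6  -0.79  1.31  0.42  1.39 -0.81]
[-0.039, -0.01, 0.001, 0.006, -0.004, -0.0]
[-0.039, -0.01, 0.001, 0.0, 0.0, -0.0]
[-0.039, -0.01, 0.001, 0.0, 0.0, -0.0]
[-0.038, -0.01, 0.001, 0.0, 0.0, -0.0]
[-0.039, -0.01, 0.001, 0.0, 0.0, -0.0]
[-0.038, -0.01, 0.001, 0.0, 0.0, -0.0]
[-0.039, -0.009, 0.001, 0.0, 0.0, -0.0]
[-0.038, -0.01, 0.001, 0.0, 0.0, -0.0]
[-0.039, -0.009, 0.0, 0.0, 0.0, -0.0]
[-0.038, -0.01, 0.001, 0.0, 0.0, -0.0]
[-0.039, -0.009, 0.0, 0.0, 0.0, -0.0]
[-0.038, -0.01, 0.001, 0.0, 0.0, -0.0]
[-0.039, -0.009, 0.0, 0.0, 0.0, -0.0]
[-0.038, -0.01, 0.001, 0.0, 0.0, -0.0]
[-0.039, -0.009, 0.0, 0.0, 0.0, -0.0]
[-0.0384, -0.0096, 0.0006, 0.0, 0.0, -0.0]
-> [ 0.45  -0.297  0.2  ]
```

View pics/c2_side.png

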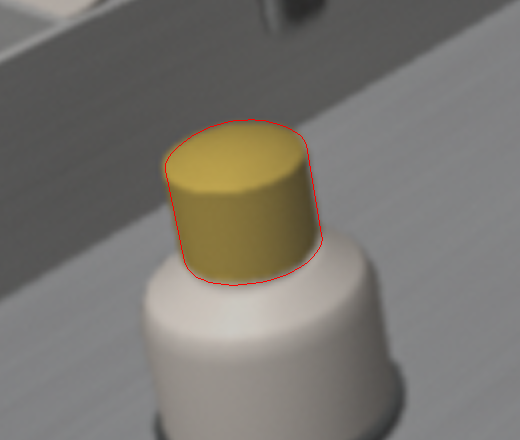

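cap_xl is seated: its outline matches the model at 84 mm and it stands upright. Next is cap_l.

Emit:
step_arm:
  motion:
    - [-0.039, -0.01, 0.001, 0, 0, 0, 1]
    - [-0.039, -0.01, 0.001, 0, 0, 0, 1]
    - [-0.039, -0.01, 0.001, 0, 0, 0, 1]
    - [-0.038, -0.01, 0.001, 0, 0, 0, 1]
    - [-0.039, -0.01, 0.001, 0, 0, 0, 1]
    - [-0.038, -0.01, 0.001, 0, 0, 0, 1]
    - [-0.039, -0.009, 0.001, 0, 0, 0, 1]
    - [-0.038, -0.01, 0.001, 0, 0, 0, 1]
    - [-0.039, -0.009, 0, 0, 0, 0, 1]
    - [-0.038, -0.01, 0.001, 0, 0, 0, 1]

```text
time_s: 10.9
position: [0.5047, -0.0687, 0.1954]
tool_rot: [0.0, 0.707, 0.707, 0.0]
contact_force: [0.3, -0.4, 0.9]
opening: 0.0854
```

Emit:
step_arm:
  motion:
    - [-0.039, -0.009, 0, 0, 0, 0, 1]
    - [-0.038, -0.01, 0.001, 0, 0, 0, 1]
    - [-0.039, -0.009, 0, 0, 0, 0, 1]
    - [-0.038, -0.01, 0.001, 0, 0, 0, 1]
    - [-0.039, -0.009, 0, 0, 0, 0, 1]
    - [-0.038, -0.01, 0.001, 0, 0, 0, 1]
    - [0, 0, 0.03, 0, 0, 0, 1]
    - [0, 0, 0, 0, 0, 0, 1]
    - [0, 0, 0, 0, 0, 0, 1]

```text
time_s: 11.8
position: [0.4485, -0.2969, 0.1624]
tool_rot: [-0.001, 0.707, 0.708, 0.0]
contact_force: [0.7, 0.8, 0.4]
opening: 0.0852
```

```bash
python3 p.py .45,-.297,.03,5; python3 v.py l .449,-.297,0 c3 top side
```

```text
t 11.8 p [ 0.4485 -0.2969  0.1624] F [0.7 0.8 0.4] open 0.0852 q [ 1.02  0.27 -0.6   1.78  0.16  1.14  0.37]
[-0.0, 0.0, 0.026, -0.001, -0.001, 0.001]
[-0.0, 0.0, 0.027, 0.0, -0.0, 0.0]
[-0.0, 0.001, 0.026, 0.0, -0.0, 0.0]
[-0.0, 0.0, 0.027, 0.0, -0.0, 0.0]
[-0.0001, 0.0005, 0.0264, 0.0, -0.0, 0.0]
-> [ 0.45  -0.297  0.03 ]
11.8 [ 0.4485 -0.2969  0.1624] [0.7 0.8 0.4] [ 0.02 -0.02  0.03]
top 288 289 [ 0.4488 -0.2968] [-0.06  0.08]
side 672 398 [ 0.4593 -0.3378] [ 2.9  -6.86]
```

View pics/c3_side.png

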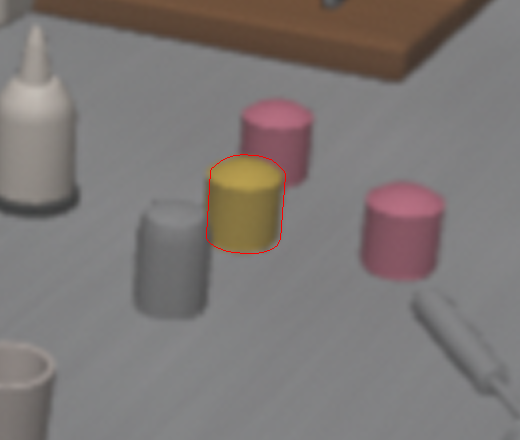

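The crop shows the yellow cap standing free between the shaker and the pinks, so it is the right one. I'll descend and grip it.

Emit:
step_arm:
  motion:
    - [0, 0.001, 0.03, 0, 0, 0, 1]
    - [0, 0, 0.03, 0, 0, 0, 1]
    - [0, 0, 0.03, 0, 0, 0, 1]
    - [0, 0, 0.02, 0, 0, 0, 1]
    - [0, 0, 0.012, 0, 0, 0, 1]
    - [0, 0, 0.01, 0, 0, 0, 1]
    - [0, 0, 0, 0, 0, 0, 1]
    - [0, 0, 0, 0, 0, 0, 0]
    - [0, 0, 0, 0, 0, 0, 0]
    - [0, 0, 0, 0, 0, 0, 0]

```text
time_s: 12.9
position: [0.4498, -0.2984, 0.0312]
tool_rot: [0.001, 0.707, 0.707, 0.0]
contact_force: [-1.9, 1.3, 33.5]
opening: 0.0436
```

Emit:
step_arm:
  motion:
    - [0, 0, 0, 0, 0, 0, 0]
    - [0, 0, 0, 0, 0, 0, 0]
    - [0, 0, 0, 0, 0, 0, 0]
    - [0, 0, 0, 0, 0, 0, 0]

```text
time_s: 13.3
position: [0.4498, -0.2985, 0.0315]
tool_rot: [0.001, 0.707, 0.707, -0.0]
contact_force: [-2.6, 1.2, 6.6]
opening: 0.0437
```

```bash
python3 p.py .45,-.297,.19,4 .622,-.11,.19,8
```

```text
t 13.3 p [ 0.4498 -0.2985  0.0315] F [-2.6  1.2  6.6] open 0.0437 q [ 0.97  0.44 -0.55  1.88  0.29  0.9   0.28]
[0.0, 0.0, -0.04, 0.001, 0.001, -0.0]
[0.0, 0.0, -0.04, 0.0, 0.0, -0.0]
[0.001, 0.0, -0.039, 0.0, 0.0, -0.0]
[0.0004, 0.0002, -0.0395, 0.0, 0.0, -0.0]
-> [ 0.45  -0.297  0.19 ]
[0.023, 0.021, -0.0, 0.0, 0.0, -0.0]
[0.023, 0.022, -0.0, 0.0, 0.0, -0.0]
[0.024, 0.021, -0.0, 0.0, 0.0, -0.0]
[0.023, 0.022, -0.0, 0.0, 0.0, -0.0]
[0.024, 0.021, -0.0, 0.0, 0.0, -0.0]
[0.023, 0.022, -0.0, 0.0, 0.0, -0.0]
[0.024, 0.021, -0.0, 0.0, 0.0, -0.0]
[0.023, 0.022, -0.0001, 0.0, 0.0, -0.0]
-> [ 0.622 -0.11   0.19 ]
```

Emit:
step_arm:
  motion:
    - [0, 0, -0.01, 0, 0, 0, 0]
    - [0, 0, -0.03, 0, 0, 0, 0]
    - [0, 0, -0.04, 0, 0, 0, 0]
    - [0, 0, -0.04, 0, 0, 0, 0]
    - [0, 0, -0.04, 0, 0, 0, 0]
    - [0.023, 0.021, 0, 0, 0, 0, 0]
    - [0.023, 0.022, 0, 0, 0, 0, 0]
    - [0.024, 0.021, 0, 0, 0, 0, 0]
    - [0.023, 0.022, 0, 0, 0, 0, 0]
    - [0.024, 0.021, 0, 0, 0, 0, 0]

```text
time_s: 14.3
position: [0.5571, -0.1802, 0.1913]
tool_rot: [0.0, 0.707, 0.707, 0.0]
contact_force: [-0.5, 0.5, -0.6]
opening: 0.043
```

Emit:
step_arm:
  motion:
    - [0.023, 0.022, 0, 0, 0, 0, 0]
    - [0.024, 0.021, 0, 0, 0, 0, 0]
    - [0.023, 0.022, 0, 0, 0, 0, 0]
    - [0, 0, 0.02, 0, 0, 0, 0]
    - [0, 0, 0, 0, 0, 0, 0]
    - [0, 0, 0, 0, 0, 0, 0]
    - [0, 0, 0, 0, 0, 0, 0]

```text
time_s: 15.0
position: [0.6213, -0.1121, 0.1715]
tool_rot: [0.001, 0.708, 0.707, 0.0]
contact_force: [0.5, -1.0, 0.8]
opening: 0.0435
```

```bash
python3 p.py .622,-.1113,.16,1;python3 v.py l .622,-.110,.141 c4 side
```

```text
t 15.0 p [ 0.6213 -0.1121  0.1715] F [ 0.5 -1.   0.8] open 0.0435 q [ 0.61  0.48 -0.67  1.52  0.31  1.25 -0.11]
[0.0008, 0.0007, 0.0115, 0.001, 0.001, -0.001]
-> [ 0.622  -0.1113  0.16  ]
15.0 [ 0.6213 -0.1121  0.1715] [ 0.5 -1.   0.8] [ 0.03 -0.03 -0.  ]
side 462 520 [ 0.6241 -0.1047] [-2.19  0.55]
```

View pics/c4_side.png

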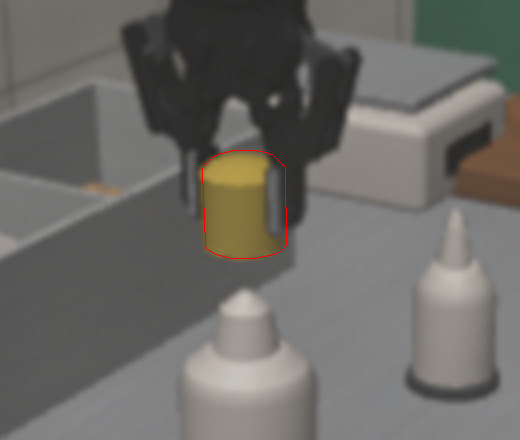

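Emit:
step_arm:
  motion:
    - [0.001, 0.001, 0.02, 0, 0, 0, 0]
    - [0, 0, 0.015, 0, 0, 0, 0]
    - [0, 0, 0.005, 0, 0, 0, 0]
    - [0, 0, 0.004, 0, 0, 0, 0]
    - [0, 0, 0.003, 0, 0, 0, 0]
    - [0, 0, 0.003, 0, 0, 0, 0]
    - [0, 0, 0.002, 0, 0, 0, 0]
    - [0, 0, 0.002, 0, 0, 0, 0]
    - [0, 0, 0, 0, 0, 0, 0]

```text
time_s: 15.95
position: [0.622, -0.1117, 0.1167]
tool_rot: [0.001, 0.708, 0.707, -0.001]
contact_force: [-3.1, -5.8, 3.3]
opening: 0.0436
```

Emit:
step_arm:
  motion:
    - [0, 0, 0.001, 0, 0, 0, 0]
    - [0, 0, 0.001, 0, 0, 0, 0]
    - [0, 0, 0, 0, 0, 0, 0]
    - [0, 0, 0, 0, 0, 0, 0]

```text
time_s: 16.35
position: [0.6219, -0.112, 0.1152]
tool_rot: [0.001, 0.708, 0.707, -0.001]
contact_force: [-6.0, -5.8, 8.7]
opening: 0.0434
```

Emit:
step_arm:
  motion:
    - [-0.001, -0.001, 0.001, 0, 0, 0, 0]
    - [0, 0, 0.001, 0, 0, 0, 0]
    - [0, 0, 0, 0, 0, 0, 0]
    - [0, 0, 0, 0, 0, 0, 0]

```text
time_s: 16.75
position: [0.6218, -0.1122, 0.1146]
tool_rot: [0.001, 0.707, 0.707, -0.0]
contact_force: [-9.1, -3.8, 18.7]
opening: 0.0433
```

Emit:
step_arm:
  motion:
    - [0, 0, 0.001, 0, 0, 0, 0]
    - [0, 0, 0, 0, 0, 0, 0]
    - [0, 0, 0, 0, 0, 0, 0]
    - [0, 0, 0, 0, 0, 0, 0]

```text
time_s: 17.15
position: [0.6218, -0.1121, 0.1145]
tool_rot: [0.001, 0.707, 0.707, -0.0]
contact_force: [-12.2, -4.3, 24.2]
opening: 0.0436
```

```bash
python3 v.py l .6225,-.1095,.084 c5 side
```

```text
17.15 [ 0.6218 -0.1121  0.1145] [-12.2  -4.3  24.2] [-0.68  2.78  0.01]
side 429 495 [ 0.6248 -0.1048] [-2.05  0.5 ]
```

View pics/c5_side.png

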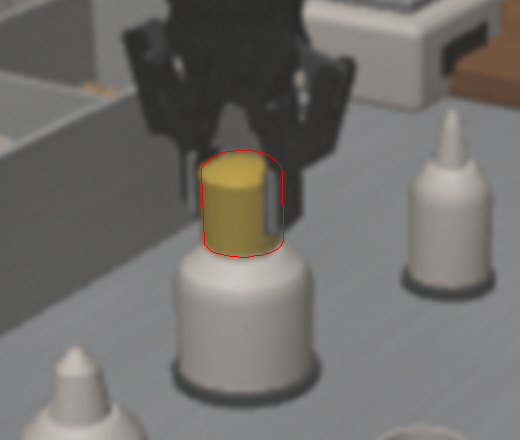

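cap_l is home: the mouth is at the 84 mm outline with 24 N of push. I'll release it and go to cap_m.

Emit:
step_arm:
  motion:
    - [0, 0, -0.004, 0, 0, 0, 0]
    - [0, 0, 0, 0, 0, 0, 0.3]
    - [0, 0, 0, 0, 0, 0, 1]
    - [0, 0, 0, 0, 0, 0, 1]
    - [0, 0, 0, 0, 0, 0, 1]
    - [0, 0, 0, 0, 0, 0, 1]
    - [0, 0, 0, 0, 0, 0, 1]
    - [0, 0, -0.02, 0, 0, 0, 1]
    - [0, 0, -0.04, 0, 0, 0, 1]
    - [0, 0, -0.03, 0, 0, 0, 1]

```text
time_s: 18.2
position: [0.6215, -0.1108, 0.2071]
tool_rot: [0.0, 0.707, 0.707, 0.0]
contact_force: [0.7, -0.5, 0.4]
opening: 0.0852
```

Emit:
step_arm:
  motion:
    - [0, 0, 0, 0, 0, 0, 1]

```text
time_s: 18.3
position: [0.6234, -0.1108, 0.2101]
tool_rot: [0.003, 0.707, 0.707, 0.002]
contact_force: [-0.2, -0.2, 0.4]
opening: 0.0855
```

```bash
python3 v.py l .6225,-.1095,.084 c6 side; python3 p.py .4365,.104,.18,8
```

```text
18.3 [ 0.6234 -0.1108  0.2101] [-0.2 -0.2  0.4] [ 0.07 -0.02 -0.04]
side 496 491 [ 0.6247 -0.1102] [-0.68 -0.3 ]
t 18.35 p [ 0.6224 -0.1109  0.2076] F [ 0.  -0.6 -0.4] open 0.0856 q [ 0.61  0.46 -0.68  1.48  0.29  1.31 -0.09]
[0.027, -0.023, 0.003, 0.004, 0.001, 0.0]
[0.027, -0.023, 0.004, -0.0, -0.0, 0.0]
[0.027, -0.023, 0.003, -0.0, -0.0, 0.0]
[0.027, -0.023, 0.004, -0.0, -0.0, 0.0]
[0.027, -0.023, 0.003, -0.0, -0.0, 0.0]
[0.027, -0.024, 0.004, -0.0, -0.0, 0.0]
[0.026, -0.023, 0.003, -0.0, -0.0, 0.0]
[0.0269, -0.0239, 0.0035, -0.0, -0.0, 0.0]
-> [0.4365 0.104  0.18  ]
```

View pics/c6_side.png

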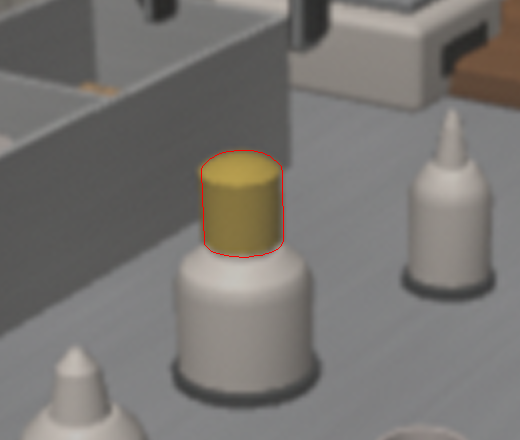

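cap_l is seated straight. Moving on to cap_m.

Emit:
step_arm:
  motion:
    - [0.027, -0.023, 0.003, 0, 0, 0, 1]
    - [0.027, -0.023, 0.004, 0, 0, 0, 1]
    - [0.027, -0.023, 0.003, 0, 0, 0, 1]
    - [0.027, -0.023, 0.004, 0, 0, 0, 1]
    - [0.027, -0.023, 0.003, 0, 0, 0, 1]
    - [0.027, -0.024, 0.004, 0, 0, 0, 1]
    - [0.026, -0.023, 0.003, 0, 0, 0, 1]
    - [0.027, -0.024, 0.003, 0, 0, 0, 1]
    - [0, 0, 0.02, 0, 0, 0, 1]
    - [0, 0, 0, 0, 0, 0, 1]

```text
time_s: 19.35
position: [0.4334, 0.1038, 0.1561]
tool_rot: [-0.001, 0.707, 0.708, -0.002]
contact_force: [0.5, -1.0, -0.2]
opening: 0.0853
```

Emit:
step_arm:
  motion:
    - [0, 0, 0, 0, 0, 0, 1]
    - [0, 0, 0, 0, 0, 0, 1]

```text
time_s: 19.55
position: [0.4358, 0.1035, 0.1586]
tool_rot: [-0.0, 0.708, 0.707, 0.0]
contact_force: [0.1, -0.6, 0.4]
opening: 0.0856
```

```bash
python3 p.py .4365,.104,.03,5
```

```text
t 19.55 p [0.4358 0.1035 0.1586] F [ 0.1 -0.6  0.4] open 0.0856 q [ 0.53  0.09 -0.88  1.99  0.08  1.1  -0.39]
[0.0, 0.0, 0.026, 0.0, -0.0, -0.001]
[0.0, 0.0, 0.026, 0.0, -0.0, -0.0]
[0.0, 0.0, 0.026, 0.0, -0.0, -0.0]
[0.0, 0.0, 0.025, 0.0, -0.0, -0.0]
[0.0005, 0.0007, 0.0256, 0.0, -0.0, -0.0]
-> [0.4365 0.104  0.03  ]
```

Emit:
step_arm:
  motion:
    - [0.001, 0.001, 0.03, 0, 0, 0, 1]
    - [0, 0, 0.03, 0, 0, 0, 1]
    - [0, 0, 0.03, 0, 0, 0, 1]
    - [0, 0, 0.02, 0, 0, 0, 1]
    - [0, 0, 0.01, 0, 0, 0, 1]
    - [0, 0, 0.008, 0, 0, 0, 1]
    - [0, 0, 0, 0, 0, 0, 1]
    - [0, 0, 0, 0, 0, 0, 0]
    - [0, 0, 0, 0, 0, 0, 0]
    - [0, 0, 0, 0, 0, 0, 0]

```text
time_s: 20.55
position: [0.4368, 0.1049, 0.031]
tool_rot: [0.001, 0.707, 0.707, 0.0]
contact_force: [-0.1, 0.9, -0.3]
opening: 0.044
```

Emit:
step_arm:
  motion:
    - [0, 0, 0, 0, 0, 0, 0]
    - [0, 0, 0, 0, 0, 0, 0]
    - [0, 0, 0, 0, 0, 0, 0]
    - [0, 0, 0, 0, 0, 0, 0]

```text
time_s: 20.95
position: [0.4368, 0.1049, 0.0312]
tool_rot: [0.001, 0.707, 0.707, 0.0]
contact_force: [-2.2, -1.2, 11.1]
opening: 0.0364
```

```bash
python3 p.py .4365,.104,.18,4 .5795,.092,.18,5
```

```text
t 20.95 p [0.4368 0.1049 0.0312] F [-2.2 -1.2 11.1] open 0.0364 q [ 0.41  0.33 -0.82  2.09  0.32  0.85 -0.59]
[-0.0, -0.0, -0.037, 0.001, 0.001, -0.0]
[-0.0, -0.0, -0.037, 0.0, -0.0, -0.0]
[-0.0, -0.0, -0.037, 0.0, -0.0, -0.0]
[-0.0009, -0.0003, -0.0378, 0.0, -0.0, -0.0]
-> [0.4365 0.104  0.18  ]
[-0.002, 0.029, -0.0, 0.0, -0.0, -0.0]
[-0.002, 0.029, -0.0, 0.0, -0.0, -0.0]
[-0.003, 0.028, -0.0, 0.0, -0.0, -0.0]
[-0.002, 0.029, -0.0, 0.0, -0.0, -0.0]
[-0.003, 0.028, -0.0, 0.0, -0.0, -0.0]
-> [0.5795 0.092  0.18  ]
```

Emit:
step_arm:
  motion:
    - [0, 0, -0.01, 0, 0, 0, 0]
    - [0, 0, -0.03, 0, 0, 0, 0]
    - [0, 0, -0.04, 0, 0, 0, 0]
    - [0, 0, -0.04, 0, 0, 0, 0]
    - [0, 0, -0.02, 0, 0, 0, 0]
    - [-0.002, 0.029, 0, 0, 0, 0, 0]
    - [-0.002, 0.029, 0, 0, 0, 0, 0]
    - [-0.003, 0.028, 0, 0, 0, 0, 0]
    - [-0.002, 0.029, 0, 0, 0, 0, 0]
    - [-0.003, 0.028, 0, 0, 0, 0, 0]

```text
time_s: 21.95
position: [0.5804, 0.0928, 0.1709]
tool_rot: [0.0, 0.707, 0.707, 0.0]
contact_force: [-0.9, -0.1, 0.3]
opening: 0.0362
```

Emit:
step_arm:
  motion:
    - [0, 0, 0, 0, 0, 0, 0]
    - [0, 0, 0, 0, 0, 0, 0]
    - [0, 0, 0, 0, 0, 0, 0]

```text
time_s: 22.25
position: [0.5786, 0.0933, 0.1707]
tool_rot: [-0.0, 0.707, 0.707, -0.0]
contact_force: [-0.2, 0.6, -0.3]
opening: 0.0363
```

```bash
python3 p.py .5795,.0929,.16,1;python3 v.py m .5795,.092,.140 c7 side
```

```text
t 22.25 p [0.5786 0.0933 0.1707] F [-0.2  0.6 -0.3] open 0.0363 q [ 0.42  0.43 -0.82  1.64  0.33  1.22 -0.47]
[-0.0004, 0.0009, 0.0107, -0.0, 0.0, 0.001]
-> [0.5795 0.0929 0.16  ]
22.25 [0.5786 0.0933 0.1707] [-0.2  0.6 -0.3] [-0.01  0.04 -0.03]
side 436 572 [0.5831 0.0969] [-3.24  0.53]
```

View pics/c7_side.png

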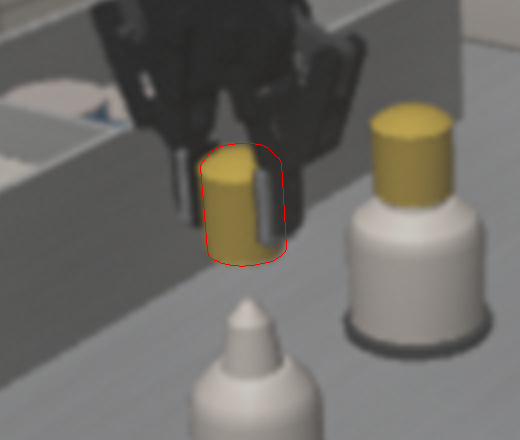

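Emit:
step_arm:
  motion:
    - [0, 0, 0.02, 0, 0, 0, 0]
    - [0, 0, 0.015, 0, 0, 0, 0]
    - [0, 0, 0.005, 0, 0, 0, 0]
    - [0, 0, 0.004, 0, 0, 0, 0]
    - [0, 0, 0.003, 0, 0, 0, 0]
    - [0, 0, 0.003, 0, 0, 0, 0]
    - [0, 0, 0.002, 0, 0, 0, 0]
    - [0, 0, 0.002, 0, 0, 0, 0]
    - [0, 0, 0, 0, 0, 0, 0]

```text
time_s: 23.2
position: [0.5793, 0.093, 0.1162]
tool_rot: [-0.0, 0.707, 0.707, 0.0]
contact_force: [-0.2, -0.0, -0.4]
opening: 0.0359
```

Emit:
step_arm:
  motion:
    - [0, 0, 0.001, 0, 0, 0, 0]
    - [0, 0, 0.001, 0, 0, 0, 0]
    - [0, 0, 0, 0, 0, 0, 0]
    - [0, 0, 0, 0, 0, 0, 0]

```text
time_s: 23.6
position: [0.5795, 0.0932, 0.1146]
tool_rot: [0.0, 0.707, 0.707, 0.0]
contact_force: [0.7, 1.6, 2.9]
opening: 0.0363
```

Emit:
step_arm:
  motion:
    - [0, 0, 0.001, 0, 0, 0, 0]
    - [0, 0, 0.001, 0, 0, 0, 0]
    - [0, 0, 0.001, 0, 0, 0, 0]
    - [0, 0, 0, 0, 0, 0, 0]
    - [0, 0, 0, 0, 0, 0, 0]

```text
time_s: 24.1
position: [0.5796, 0.0933, 0.114]
tool_rot: [0.001, 0.707, 0.707, 0.0]
contact_force: [-11.8, -2.1, 28.2]
opening: 0.0361
```

Emit:
step_arm:
  motion:
    - [0, 0, 0.001, 0, 0, 0, 0]
    - [0, 0, 0, 0, 0, 0, 0]
    - [0, 0, 0, 0, 0, 0, 0]
    - [0, 0, 0, 0, 0, 0, 0]

```text
time_s: 24.5
position: [0.5796, 0.0933, 0.1139]
tool_rot: [0.001, 0.707, 0.707, -0.0]
contact_force: [-15.8, -3.4, 36.9]
opening: 0.0362
```

```bash
python3 v.py m .5803,.0922,.084 c8 side
```

```text
24.5 [0.5796 0.0933 0.1139] [-15.8  -3.4  36.9] [-0.92  3.71 -0.09]
side 405 540 [0.5834 0.0977] [-3.15  0.76]
```

View pics/c8_side.png

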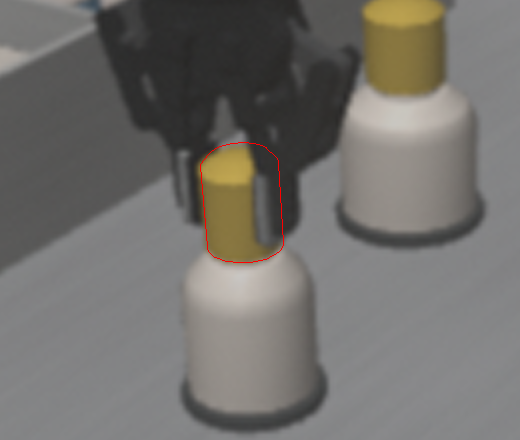

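cap_m is home with 37 N of push. I'll release it.

Emit:
step_arm:
  motion:
    - [0, 0, -0.004, 0, 0, 0, 0]
    - [0, 0, 0, 0, 0, 0, 0.3]
    - [0, 0, 0, 0, 0, 0, 1]
    - [0, 0, 0, 0, 0, 0, 1]
    - [0, 0, 0, 0, 0, 0, 1]
    - [0, 0, 0, 0, 0, 0, 1]
    - [0, 0, 0, 0, 0, 0, 1]
    - [0, 0, -0.02, 0, 0, 0, 1]
    - [0, 0, -0.04, 0, 0, 0, 1]
    - [0, 0, -0.03, 0, 0, 0, 1]

```text
time_s: 25.55
position: [0.5794, 0.0931, 0.206]
tool_rot: [0.0, 0.707, 0.707, 0.0]
contact_force: [0.9, 0.8, -0.3]
opening: 0.0852
```

Emit:
step_arm:
  motion:
    - [0, 0, 0, 0, 0, 0, 1]
    - [0, 0, 0, 0, 0, 0, 1]

```text
time_s: 25.75
position: [0.5795, 0.0929, 0.2046]
tool_rot: [0.001, 0.707, 0.707, 0.0]
contact_force: [-0.3, -0.3, 0.4]
opening: 0.0854
```

```bash
python3 v.py m .5803,.0922,.084 c9 side; python3 p.py .438,.2845,.16,8
```

```text
25.75 [0.5795 0.0929 0.2046] [-0.3 -0.3  0.4] [-0.02 -0.02 -0.01]
side 534 538 [0.5808 0.0933] [-0.58  0.16]
t 25.8 p [0.5791 0.0926 0.2036] F [-0.  -0.4  0.2] open 0.0855 q [ 0.43  0.4  -0.83  1.6   0.3   1.28 -0.45]
[0.024, -0.018, 0.005, -0.001, 0.0, -0.0]
[0.024, -0.018, 0.005, 0.0, 0.0, -0.0]
[0.024, -0.018, 0.006, 0.0, 0.0, -0.0]
[0.024, -0.017, 0.005, 0.0, 0.0, -0.0]
[0.024, -0.018, 0.006, 0.0, 0.0, -0.0]
[0.024, -0.017, 0.005, 0.0, 0.0, -0.0]
[0.024, -0.018, 0.006, 0.0, 0.0, -0.0]
[0.0238, -0.0171, 0.0055, 0.0, 0.0, -0.0]
-> [0.438  0.2845 0.16  ]
```

View pics/c9_side.png

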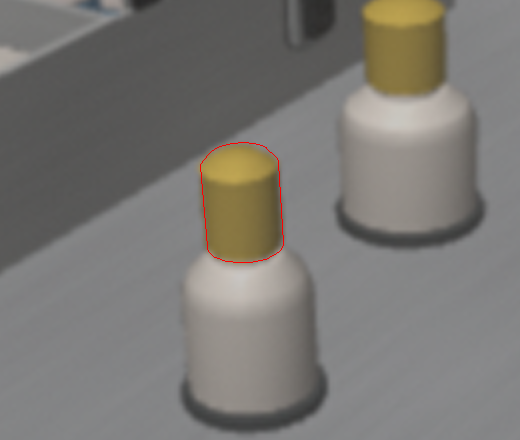

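cap_m is seated straight. Now cap_s.

Emit:
step_arm:
  motion:
    - [0.024, -0.018, 0.005, 0, 0, 0, 1]
    - [0.024, -0.018, 0.005, 0, 0, 0, 1]
    - [0.024, -0.018, 0.006, 0, 0, 0, 1]
    - [0.024, -0.017, 0.005, 0, 0, 0, 1]
    - [0.024, -0.018, 0.006, 0, 0, 0, 1]
    - [0.024, -0.017, 0.005, 0, 0, 0, 1]
    - [0.024, -0.018, 0.006, 0, 0, 0, 1]
    - [0.024, -0.017, 0.005, 0, 0, 0, 1]
    - [0, 0, 0, 0, 0, 0, 1]
    - [0, 0, 0, 0, 0, 0, 1]

```text
time_s: 26.8
position: [0.4376, 0.2848, 0.1602]
tool_rot: [-0.0, 0.707, 0.708, -0.001]
contact_force: [0.5, -0.0, 0.5]
opening: 0.0856
```

Emit:
step_arm:
  motion:
    - [0, 0, 0, 0, 0, 0, 1]

```text
time_s: 26.9
position: [0.4388, 0.2839, 0.1607]
tool_rot: [-0.0, 0.708, 0.707, -0.001]
contact_force: [-0.0, 0.3, 0.8]
opening: 0.0852
```

```bash
python3 p.py .438,.2845,.03,5
```

```text
t 26.9 p [0.4388 0.2839 0.1607] F [-0.   0.3  0.8] open 0.0852 q [ 0.16  0.32 -0.95  1.81  0.28  1.16 -0.88]
[0.0, -0.0, 0.026, -0.001, 0.001, -0.001]
[0.0, -0.0, 0.026, 0.0, -0.0, -0.0]
[0.0, -0.0, 0.026, 0.0, -0.0, -0.0]
[0.0, -0.0, 0.026, 0.0, -0.0, -0.0]
[0.0006, -0.0008, 0.0267, 0.0, -0.0, -0.0]
-> [0.438  0.2845 0.03  ]
```

Emit:
step_arm:
  motion:
    - [0, 0, 0.03, 0, 0, 0, 1]
    - [0, 0, 0.03, 0, 0, 0, 1]
    - [0, 0, 0.03, 0, 0, 0, 1]
    - [0, 0, 0.02, 0, 0, 0, 1]
    - [0, 0, 0.012, 0, 0, 0, 1]
    - [0, 0, 0.007, 0, 0, 0, 1]
    - [0, 0, 0, 0, 0, 0, 1]
    - [0, 0, 0, 0, 0, 0, 0]
    - [0, 0, 0, 0, 0, 0, 0]
    - [0, 0, 0, 0, 0, 0, 0]

```text
time_s: 27.9
position: [0.4388, 0.2851, 0.033]
tool_rot: [0.0, 0.707, 0.707, 0.001]
contact_force: [0.5, 0.2, 0.3]
opening: 0.0442
```

Emit:
step_arm:
  motion:
    - [0, 0, 0, 0, 0, 0, 0]
    - [0, 0, 0, 0, 0, 0, 0]
    - [0, 0, 0, 0, 0, 0, 0]
    - [0, 0, 0, 0, 0, 0, 0]
    - [0, 0, 0, 0, 0, 0, 0]

```text
time_s: 28.4
position: [0.4386, 0.285, 0.033]
tool_rot: [0.0, 0.707, 0.707, 0.0]
contact_force: [-1.5, -1.9, 6.0]
opening: 0.0274
```

```bash
python3 p.py .438,.2845,.19,4 .584,-.281,.19,16
```

```text
t 28.4 p [0.4386 0.285  0.033 ] F [-1.5 -1.9  6. ] open 0.0274 q [ 0.05  0.5  -0.84  1.91  0.46  0.94 -1.01]
[-0.0, -0.0, -0.039, 0.001, 0.0, -0.0]
[-0.0, -0.0, -0.039, -0.0, 0.0, -0.0]
[-0.0, -0.0, -0.04, -0.0, 0.0, -0.0]
[-0.0006, -0.0006, -0.039, -0.0, 0.0, -0.0]
-> [0.438  0.2845 0.19  ]
[-0.035, 0.009, -0.0, -0.0, 0.0, -0.0]
[-0.035, 0.009, -0.0, -0.0, 0.0, -0.0]
[-0.035, 0.009, -0.0, -0.0, 0.0, -0.0]
[-0.035, 0.009, -0.0, -0.0, 0.0, -0.0]
[-0.035, 0.009, -0.0, -0.0, 0.0, -0.0]
[-0.035, 0.009, -0.0, -0.0, 0.0, -0.0]
[-0.036, 0.009, -0.0, -0.0, 0.0, -0.0]
[-0.035, 0.009, -0.0, -0.0, 0.0, -0.0]
[-0.036, 0.009, -0.0, -0.0, 0.0, -0.0]
[-0.035, 0.009, -0.0, -0.0, 0.0, -0.0]
[-0.036, 0.009, -0.0, -0.0, 0.0, -0.0]
[-0.035, 0.009, -0.0, -0.0, 0.0, -0.0]
[-0.036, 0.01, -0.0, -0.0, 0.0, -0.0]
[-0.035, 0.009, -0.0, -0.0, 0.0, -0.0]
[-0.036, 0.01, -0.0, -0.0, 0.0, -0.0]
[-0.0355, 0.009, -0.0, -0.0, 0.0, -0.0]
-> [ 0.584 -0.281  0.19 ]
```

Emit:
step_arm:
  motion:
    - [0, 0, -0.01, 0, 0, 0, 0]
    - [0, 0, -0.035, 0, 0, 0, 0]
    - [0, 0, -0.045, 0, 0, 0, 0]
    - [0, 0, -0.045, 0, 0, 0, 0]
    - [0, 0, -0.04, 0, 0, 0, 0]
    - [-0.025, 0.006, 0, 0, 0, 0, 0]
    - [-0.035, 0.009, 0, 0, 0, 0, 0]
    - [-0.036, 0.009, 0, 0, 0, 0, 0]
    - [-0.035, 0.009, 0, 0, 0, 0, 0]
    - [-0.036, 0.009, 0, 0, 0, 0, 0]

```text
time_s: 29.4
position: [0.4803, 0.1168, 0.2081]
tool_rot: [0.0, 0.707, 0.707, 0.0]
contact_force: [1.0, 0.3, 0.1]
opening: 0.0275
```

Emit:
step_arm:
  motion:
    - [-0.035, 0.009, 0, 0, 0, 0, 0]
    - [-0.036, 0.009, 0, 0, 0, 0, 0]
    - [-0.035, 0.009, 0, 0, 0, 0, 0]
    - [-0.036, 0.009, 0, 0, 0, 0, 0]
    - [-0.035, 0.009, 0, 0, 0, 0, 0]
    - [-0.036, 0.009, 0, 0, 0, 0, 0]
    - [-0.035, 0.009, 0, 0, 0, 0, 0]
    - [-0.036, 0.009, 0, 0, 0, 0, 0]
    - [-0.035, 0.009, 0, 0, 0, 0, 0]
    - [-0.036, 0.009, 0, 0, 0, 0, 0]

```text
time_s: 30.4
position: [0.5705, -0.2382, 0.2081]
tool_rot: [0.0, 0.707, 0.707, 0.0]
contact_force: [0.5, 0.5, -0.6]
opening: 0.0275
```

```bash
python3 p.py .584,-.2805,.175,2
```

```text
t 30.4 p [ 0.5705 -0.2382  0.2081] F [ 0.5  0.5 -0.6] open 0.0275 q [ 0.82  0.42 -0.65  1.51  0.26  1.3   0.14]
[-0.021, 0.007, 0.017, 0.001, -0.0, 0.001]
[-0.0213, 0.0065, 0.0161, -0.0, -0.0, -0.0]
-> [ 0.584  -0.2805  0.175 ]
```

Emit:
step_arm:
  motion:
    - [-0.021, 0.007, 0.017, 0, 0, 0, 0]
    - [-0.02, 0.007, 0.016, 0, 0, 0, 0]
    - [0, 0, 0, 0, 0, 0, 0]
    - [0, 0, 0, 0, 0, 0, 0]
    - [0, 0, 0, 0, 0, 0, 0]

```text
time_s: 30.9
position: [0.5848, -0.2767, 0.1756]
tool_rot: [0.0, 0.707, 0.708, 0.001]
contact_force: [0.5, -0.5, -0.4]
opening: 0.0276
```

```bash
python3 p.py .584,-.2805,.16,1;python3 v.py s .584,-.281,.142 d1 side
```

```text
t 30.9 p [ 0.5848 -0.2767  0.1756] F [ 0.5 -0.5 -0.4] open 0.0276 q [ 0.83  0.5  -0.62  1.47  0.3   1.26  0.18]
[-0.0038, -0.0009, 0.0156, 0.001, -0.0, 0.002]
-> [ 0.584  -0.2805  0.16  ]
30.9 [ 0.5848 -0.2767  0.1756] [ 0.5 -0.5 -0.4] [ 0.01 -0.02 -0.05]
side 3535 288 [ 0.4482 -0.281 ] [53.3   9.55]
```

View pics/d1_side.png

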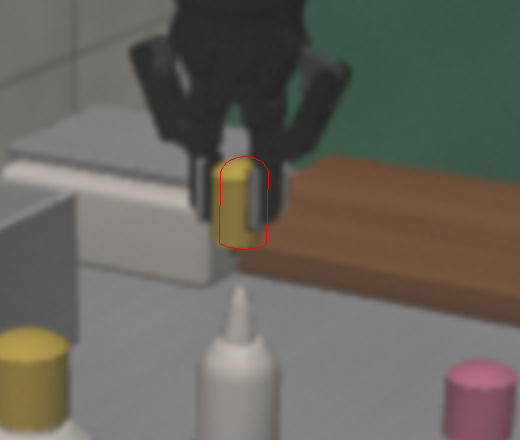

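Emit:
step_arm:
  motion:
    - [-0.003, -0.001, 0.005, 0, 0, 0, 0]
    - [0, 0, 0.01, 0, 0, 0, 0]
    - [0, 0, 0, 0, 0, 0, 0]
    - [0, 0, 0, 0, 0, 0, 0]

```text
time_s: 31.35
position: [0.583, -0.2809, 0.1588]
tool_rot: [-0.0, 0.707, 0.707, -0.0]
contact_force: [-0.4, 0.5, -1.0]
opening: 0.0273
```

```bash
python3 v.py s .584,-.281,.1275 d2 side
```

```text
31.35 [ 0.583  -0.2809  0.1588] [-0.4  0.5 -1. ] [0.01 0.02 0.02]
side 3417 269 [ 0.4591 -0.3191] [55.3   4.22]
```

View pics/d2_side.png

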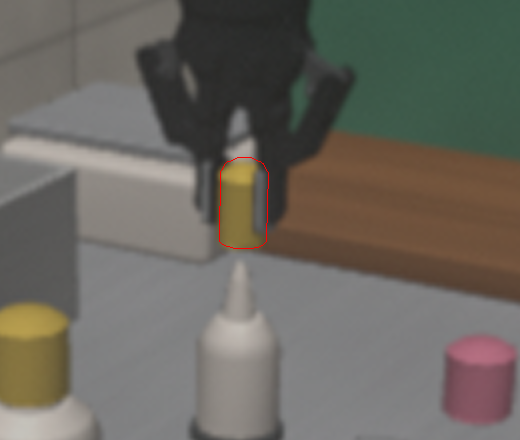

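The cap sits over the spout: the tip is at about x=241 in the crop and the cap centre at about 242. I'll press it on.

Emit:
step_arm:
  motion:
    - [0, 0, 0.015, 0, 0, 0, 0]
    - [0, 0, 0.008, 0, 0, 0, 0]
    - [0, 0, 0.005, 0, 0, 0, 0]
    - [0, 0, 0.004, 0, 0, 0, 0]
    - [0, 0, 0.003, 0, 0, 0, 0]
    - [0, 0, 0.003, 0, 0, 0, 0]
    - [0, 0, 0.002, 0, 0, 0, 0]
    - [0, 0, 0.002, 0, 0, 0, 0]
    - [0, 0, 0, 0, 0, 0, 0]

```text
time_s: 32.3
position: [0.5832, -0.281, 0.1172]
tool_rot: [-0.0, 0.707, 0.707, -0.0]
contact_force: [-1.5, 0.4, -0.8]
opening: 0.0276
```

Emit:
step_arm:
  motion:
    - [0, 0, 0.001, 0, 0, 0, 0]
    - [0, 0, 0.001, 0, 0, 0, 0]
    - [0, 0, 0, 0, 0, 0, 0]
    - [0, 0, 0, 0, 0, 0, 0]

```text
time_s: 32.7
position: [0.5832, -0.2809, 0.1164]
tool_rot: [0.0, 0.707, 0.707, -0.0]
contact_force: [-5.8, 2.5, 9.4]
opening: 0.0271
```

Emit:
step_arm:
  motion:
    - [0, 0, 0.001, 0, 0, 0, 0]
    - [0, 0, 0.001, 0, 0, 0, 0]
    - [0, 0, 0.001, 0, 0, 0, 0]
    - [0, 0, 0, 0, 0, 0, 0]
    - [0, 0, 0, 0, 0, 0, 0]

```text
time_s: 33.2
position: [0.5833, -0.281, 0.116]
tool_rot: [0.001, 0.707, 0.707, -0.001]
contact_force: [-15.9, 6.3, 30.8]
opening: 0.0273
```

```bash
python3 v.py s .5842,-.281,.084 d3 side
```

```text
33.2 [ 0.5833 -0.281   0.116 ] [-15.9   6.3  30.8] [ 1.29  3.68 -0.02]
side 218 243 [ 0.5883 -0.2811] [-1.46 -0.32]
```

View pics/d3_side.png

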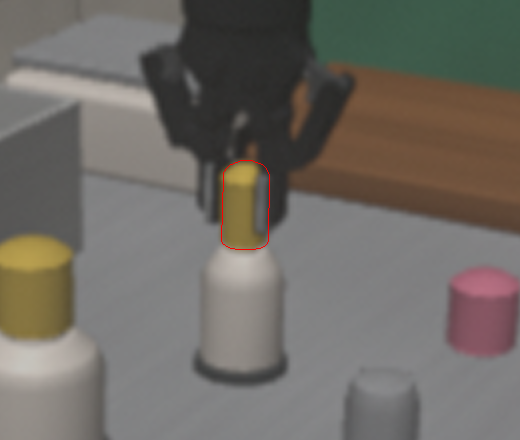

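cap_s is home with 31 N of push. I'll release it and retreat.

Emit:
step_arm:
  motion:
    - [0, 0, -0.003, 0, 0, 0, 0]
    - [0, 0, 0, 0, 0, 0, 0.3]
    - [0, 0, 0, 0, 0, 0, 1]
    - [0, 0, 0, 0, 0, 0, 1]
    - [0, 0, 0, 0, 0, 0, 1]
    - [0, 0, 0, 0, 0, 0, 1]
    - [0, 0, 0, 0, 0, 0, 1]
    - [0, 0, -0.02, 0, 0, 0, 1]
    - [0, 0, -0.04, 0, 0, 0, 1]
    - [0, 0, -0.04, 0, 0, 0, 1]

```text
time_s: 34.25
position: [0.5829, -0.2809, 0.216]
tool_rot: [-0.001, 0.707, 0.707, -0.0]
contact_force: [-0.4, -0.5, 0.3]
opening: 0.0852
```

Emit:
step_arm:
  motion:
    - [-0.04, -0.02, 0, 0, 0, 0, 1]
    - [-0.04, -0.02, 0, 0, 0, 0, 1]
    - [-0.04, -0.03, 0, 0, 0, 0, 1]
    - [-0.04, -0.03, 0, 0, 0, 0, 1]
    - [0, 0, 0, 0, 0, 0, 1]
    - [0, 0, 0, 0, 0, 0, 1]

```text
time_s: 34.85
position: [0.4822, -0.4425, 0.2151]
tool_rot: [-0.0, 0.708, 0.706, -0.0]
contact_force: [0.5, 0.1, 0.2]
opening: 0.0852
```

```bash
for a in "xl .6052,.3202,.084" "l .622,-.1098,.084" "m .5795,.092,.084" "s .5842,-.281,.084"; do python3 v.py $a e_${a%% *} side top; done
python3 - <<'E'
import cv2
t=[cv2.imread(f"pics/e_{k}_side.png") for k in("xl","l","m","s")]
cv2.imwrite("pics/e.png",cv2.resize(cv2.vconcat([cv2.hconcat(t[:2]),cv2.hconcat(t[2:])]),(709,600)))
from workcell import robot
cv2.imwrite("pics/etop.png",robot.grab_frame("top")["img"])
E
```

```text
34.85 [ 0.4822 -0.4425  0.2151] [0.5 0.1 0.2] [ 0.02 -0.02  0.08]
side 1304 1298 [0.6069 0.3206] [-0.98 -0.17]
top 439 440 [0.6052 0.3199] [0.11 0.02]
34.95 [ 0.4842 -0.4399  0.2154] [0.9 0.1 0.4] [ 0.07 -0.01  0.05]
side 496 491 [ 0.6247 -0.1102] [-0.95 -0.3 ]
top 338 324 [ 0.6223 -0.1102] [ 0.17 -0.12]
35.05 [ 0.4846 -0.4395  0.2155] [ 0.7  0.8 -0.1] [-0.01 -0.01 -0.03]
side 531 537 [0.581  0.0931] [-1.    0.05]
top 239 229 [0.5796 0.0921] [-0.06 -0.04]
35.15 [ 0.4843 -0.4399  0.2154] [ 0.2 -0.5 -0.1] [ 0.01 -0.01  0.01]
side 3558 220 [ 0.5094 -0.4301] [ 53.73 -12.38]
top 158 156 [ 0.5837 -0.2825] [0.57 0.24]
```

View pics/e.png

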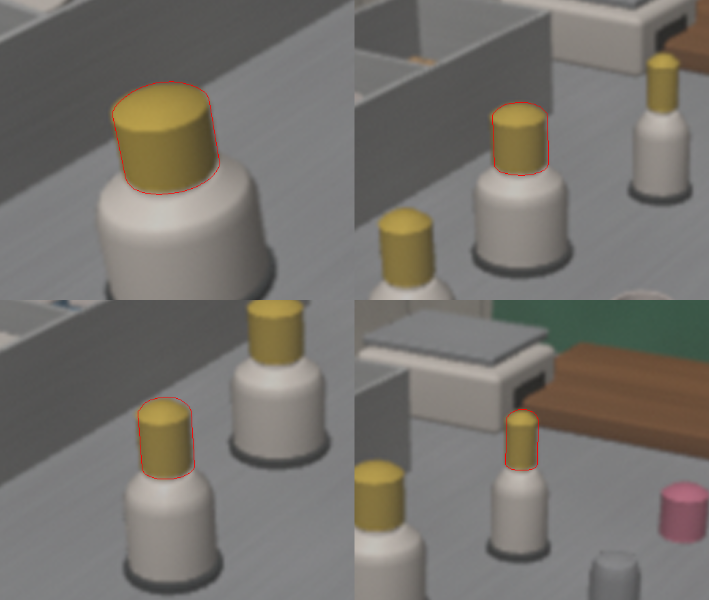

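View pics/etop.png

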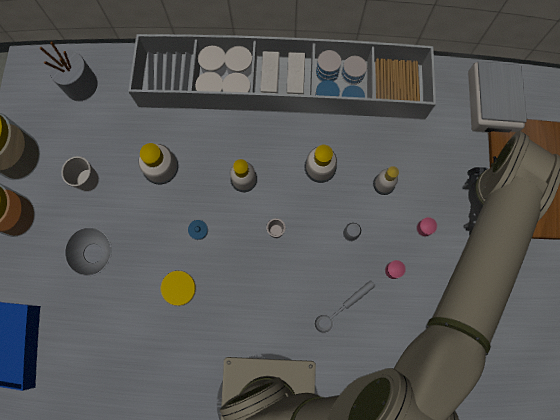

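All four caps sit upright with their mouths on the 84 mm outline, and the shaker and cup are unmoved at (352,231) and (276,228). I'll hand in the job.

```bash
python3 -c "
from workcell import robot
print(robot.finish_job())"
```

```text
the job is handed in; nothing more can be done
None
```

I pressed all four yellow caps onto their own bottles in order (xl, l, m, s), released them, and handed the job in at about 35 s of the 106 s allowed. The final pushes read 22, 24, 37 and 31 N.

**Final checks:**
- **Seating:** outline overlays from the side camera show every cap upright with its mouth at about 84 mm. In both cameras the cap centres come out within about 3 mm of the measured bottle axes.
- **Neighbours:** the shaker, tea cup and pink look-alikes stand where they started. The arm had retreated and was touching nothing.

**What failed or disagreed:**
- **Camera offset:** the two cameras differed by up to about 3 mm, mostly along x. I averaged them.
- **cap_l and cap_s from the side:** the automatic side-view measurement of cap_l on the table, and of cap_s at the end, picked up something else in the picture. I checked those with the top camera and by eye on the side overlay.
- **Sideways force:** each press showed some sideways force, up to about 17 N. The caps still sat straight once released.

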